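# Turn the filter wrenches handle-out under the glass riser

### The arm

A 6-joint arm with a two-finger parallel gripper is mounted at the origin on the work surface. World frame = base frame: x ahead of the robot, y to its left, z up, the work surface at z = 0. Lengths are in m, angles in rad, forces in N, time in s.
With the tool pointing down it reaches from about 0.275 to 0.75 m from the base axis. Payload 10.2 kg.
Tool frame: the origin (TCP) lies at the very end of the fingers, on their centre line; the grasp point (between the pads) lies 19 mm behind it; z points along the fingers, y is the line along which they close (so a half turn about z gives the same grasp; the last joint's range is limited). The gripper opens to 88 mm and grips with 3 to 60 N. Pads are 18 mm wide; open, the fingers measure 123 mm over their backs; the gripper's body (75 mm by 187 mm) begins 45 mm behind the grasp point.
Start: joints at [-1.455, 0.313, 1.498, -0, 1.331, -0.223], TCP at [0.174, -0.495, 0.21] pointing down, gripper open.
Joint ranges: [-2.94, 2.94], [-0.97, 2.17], [0.19, 2.56], [-1.23, 4.37], [0.02, 3.11], [-2.88, 2.88]. Speed limits (rad/s): [2.39, 2.39, 3.01, 3.14, 3.14, 3.14].

### API

Orientations are given as a unit quaternion [w, x, y, z].
In Python, from station import r, vision, hand_in gives the robot as it stands.
- The arm moves only by the tool servo_tool, never from a script. Its argument "commands" is a list of rows, each a list of 7 numbers: the shift along the world's x, y, z as a fraction of full scale, then the turn, a rotation vector about the world's x, y, z as a fraction of full scale, then the opening, from 0 (shut) to 1 (fully open). A call has 1 to 12 rows; each row is the pose to reach, as a shift and turn from the pose commanded when the call began, turning the shorter way round; what a row does not reach only later rows make up. Full scale, the value 1, is 100 mm for a shift and 180 degrees for a turn. A row lasts 1/10 s, in which the tool goes at most 50 mm and 8.59 degrees, less where a joint would pass 70% of its speed; a pose out of reach is approached as far as the arm can. A call with a number of a shift or a turn outside -1 to 1 is refused whole. A call with a gripper value outside its range is refused whole. The fingers move at their own pace and stop on an object; the grip force is fixed at half the most. Time passes only in rows, so rows that repeat a pose let the fingers close. It gives the time, the measured TCP pose, the force, the opening and the grip force at its end, in the units of the state.
- r.observe(): the state, without advancing time (a new reading comes with each control period).
- vision.grab_frame(name): name is "side" or "top" or "wrist"; returns a dict with "color" (400x640x3 uint8, blue, green, red), "fx", "fy", "cx", "cy" (pixels), "view" (4x4, takes a point from world to camera coordinates); the wrist camera has in their place "T_tool_cam" (4x4, takes a point from camera to tool coordinates, whose origin is the TCP and whose axes are the flange's). Camera axes: x right, y down, z forward; pixel columns grow to the right and rows downward; lengths in m; the calibration is good to about 2 mm. A picture is of the moment at which its call begins: read the wrist's pose just before it. There is no depth.
- hand_in(): hands the job in; it is judged then, once.
The state is a dict: "time_s": time; "joint_pos": joint angles; "joint_velocities": joint speeds; "joint_torque": joint torques, N m; "ee_pos": TCP position; "orientation": TCP orientation; "wrist_force": force on the tool from outside, world axes, zero at the start; "moment": the same for the moment, N m; "width": finger opening in m; "grasp_force": force on a finger pad.
Only numpy, scipy, OpenCV 4.12 (cv2) and the standard library are available. Lean on these libraries where they do the work, as an engineer would, in place of code of your own. Each camera call takes 0.05 s, during which the arm holds its last target. There are 200 camera calls.

### The job

The filter wrenches were put away the wrong way round, heads out. First clear the lens and the folded tripod from in front of the glass riser and leave them on the cork mat, the lens standing and the tripod lying; only then turn every wrench end for end, so that each lies flat under the glass on the desk, pushed in head first until the head meets the back rail, with its handle sticking straight out of the front. Leave everything else where it is.

Things in the scene. Friction and masses are not known exactly. Their poses are not given: they have to be found in the camera images.
- shelf: low fixed glass riser, 385 mm wide, 140 deep; clear top 8 mm thick, its top face 46 mm above the desk, on four aluminium dividers and a closed back rail. Three bays open to the front, each 115 mm wide, 38 high, 130 deep from front edge to back rail, the desk as floor. Origin: middle of the front edge at desk height; +x points into the riser, away from the robot, y along the front edge, z up
- bay_left (a point): middle of the front edge of the left bay at desk height, at y = 125 mm in the riser frame; bays are divided by walls 10 mm thick
- bay_mid (a point): the same for the middle bay, y = 0
- bay_right (a point): the same for the right bay, y = -125 mm
- mat: thin square cork mat fixed to the desk, 200 x 200 x 4 mm, on the left or the right of the desk. Origin: the centre of its underside; its sides run along its x and y, z up
- lens: wide-angle lens, a satin aluminium cylinder 60 mm in diameter and 62 mm tall, 0.3 kg, standing upright in front of the riser. Origin: the centre of its base, z along its axis, upwards
- tripod: stainless tabletop tripod folded short, lying on its side in front of the riser: 150 mm long, 28 mm wide, 26 mm high, 0.25 kg. The leg bundle, a box 28 mm wide, runs from x = -75 to 35 mm, the round ball head (26 mm diameter) from there to x = 63 mm and a stud to x = 75 mm. Origin: on the underside (desk side) below mid-length; x along its length towards the ball head, z up
- wrench1: flat green plastic filter wrench, 190 mm long, 14 mm thick, 70 g, left (+y) bay at first, or absent. Origin: underside, mid-length; +x towards the head, z up. Head: square C jaw 56 mm wide with flat parallel sides, x = 33 to 95 mm; handle 24 mm wide, x = -95 to 33 mm. It starts head out, about 65 mm sticking out, handle end near the back rail; only the part sticking out can be gripped
- wrench1_tip (a point): the outer end of the head of wrench1, at x = 95 mm, y = 0, z = 7 mm in its body frame
- wrench1_end (a point): the end of the handle of wrench1, at x = -95 mm, y = 0, z = 7 mm in its body frame
- wrench2: flat green plastic filter wrench, 190 mm long, 14 mm thick, 70 g, middle bay at first, or absent. Origin: underside, mid-length; +x towards the head, z up. Head: square C jaw 56 mm wide with flat parallel sides, x = 33 to 95 mm; handle 24 mm wide, x = -95 to 33 mm. It starts head out, about 65 mm sticking out, handle end near the back rail; only the part sticking out can be gripped
- wrench2_tip (a point): the outer end of the head of wrench2, at x = 95 mm, y = 0, z = 7 mm in its body frame
- wrench2_end (a point): the end of the handle of wrench2, at x = -95 mm, y = 0, z = 7 mm in its body frame
- wrench3: flat green plastic filter wrench, 190 mm long, 14 mm thick, 70 g, right (-y) bay at first, or absent. Origin: underside, mid-length; +x towards the head, z up. Head: square C jaw 56 mm wide with flat parallel sides, x = 33 to 95 mm; handle 24 mm wide, x = -95 to 33 mm. It starts head out, about 65 mm sticking out, handle end near the back rail; only the part sticking out can be gripped
- wrench3_tip (a point): the outer end of the head of wrench3, at x = 95 mm, y = 0, z = 7 mm in its body frame
- wrench3_end (a point): the end of the handle of wrench3, at x = -95 mm, y = 0, z = 7 mm in its body frame
- drybox: bystander: amber clear plastic dry box with a black latch, 160 x 130 x 102 mm, on the side of the desk across from the mat. Origin: the centre of its underside
- cap: bystander: black silicone body cap, a disc 62 mm in diameter, 14 mm high, on the glass top of the riser. Origin: the centre of its underside
- cardcase: bystander: grey card case, 60 x 90 x 18 mm, on the glass top of the riser. Origin: the centre of its underside
- hood: bystander: black lens hood, a ring 84 mm in diameter, 35 mm high, on the desk left of the riser. Origin: the centre of its underside
- meter: bystander: black light meter, 60 x 110 x 28 mm, on the desk right of the riser. Origin: the centre of its underside
- blowerjar: bystander: closed glass jar, 56 mm in diameter, 85 mm high, left of the lens hood. Origin: the centre of its underside

How it is judged:
On the way:
1. lens standing and tripod lying on the cork mat, let go, while every wrench still sticks out of the riser head first (x of lens in the frame of mat between -0.09 and 0.09 m and y of lens in the frame of mat between -0.09 and 0.09 m and height (world z) of lens below 0.012 m and angle between lens's own z axis and vertical below 0.15 rad and angle between each of lens, tripod's own x axis and vertical below 1.8 rad and linear speed of each of lens, tripod below 0.03 m/s and contact force between the fingers and lens below 0.1 N and x of tripod in the frame of mat between -0.09 and 0.09 m and y of tripod in the frame of mat between -0.09 and 0.09 m and height (world z) of tripod below 0.035 m and angle between tripod's own x axis and vertical above 1.35 rad and contact force between the fingers and tripod below 0.1 N and x of each of wrench1_tip, wrench2_tip, wrench3_tip in the frame of shelf below 0 m), for 0.2 s.
At the end, for the whole second after the job is handed in: Lens (upright) and tripod (lying) rest on the cork mat, origins within 90 mm of its centre in its x and y; each wrench lies flat under the glass, head tip within 18 mm of the back rail, handle end 30 mm or more out of the front, within 0.3 rad of straight; all at rest, released (x of lens in the frame of mat between -0.09 and 0.09 m and y of lens in the frame of mat between -0.09 and 0.09 m and height (world z) of lens below 0.012 m and angle between lens's own z axis and vertical below 0.15 rad and angle between each of lens, tripod's own x axis and vertical below 1.8 rad and linear speed of each of lens, tripod, wrench1, wrench2, wrench3 below 0.03 m/s and contact force between the fingers and lens below 0.1 N and x of tripod in the frame of mat between -0.09 and 0.09 m and y of tripod in the frame of mat between -0.09 and 0.09 m and height (world z) of tripod below 0.035 m and angle between tripod's own x axis and vertical above 1.35 rad and contact force between the fingers and tripod below 0.1 N and x of each of wrench1_tip, wrench2_tip, wrench3_tip in the frame of shelf above 0.112 m and y of wrench1_tip in the frame of shelf between -0.18 and 0.18 m and x of each of wrench1_end, wrench2_end, wrench3_end in the frame of shelf below -0.03 m and height (world z) of each of wrench1_tip, wrench1_end, wrench2_tip, wrench2_end, wrench3_tip, wrench3_end below 0.025 m and angle between the x axis of each of wrench1, wrench2, wrench3 and the x axis of shelf, either way round below 0.3 rad and contact force between the fingers and wrench1 below 0.1 N and y of wrench2_tip in the frame of shelf between -0.18 and 0.18 m and contact force between the fingers and wrench2 below 0.1 N and y of wrench3_tip in the frame of shelf between -0.18 and 0.18 m and contact force between the fingers and wrench3 below 0.1 N); the robot touches nothing.
It fails at once if anything but the wrenches, lens and tripod is moved by more than 5 cm (distance of any of drybox, cap, cardcase, hood, meter, blowerjar from where it was at the start of the episode above 0.05 m).
Of wrench1, wrench2, wrench3 only 2 to 3 are there at a start; the rules pass over those that are not, and their reading is None.
At some moment in a run one of wrench1, wrench2, wrench3, lens, tripod may be knocked a few centimetres aside while the robot is not near it.
Once in a run the grip may slacken for a moment while it holds something.
It also fails if it takes over 210 s, if anything falls off the work surface, if the arm or the gripper's body presses on something with over 40 N, if the wrist force passes 120 N, or if a joint passes its speed limit or range.

## Working session

There is one attempt and no reset: what is moved stays moved. The work goes in short steps, Python scripts to look and compute and a tool call to move; the robot and the scene stay as the last step left them, time stands still between calls to the robot, and variables do not carry over. Pictures are saved under pics/ and viewed, at most 14 in all, crops included, and the job is handed in when it is done.

Besides the shell and the picture viewer there is one more tool, called after "Request:" by a JSON object that holds its "fn" and its "kwargs". servo_tool: Moves the arm, as the interface text tells. Shift numbers are shares of 100 mm and turn numbers shares of 180 degrees, none past 1 either way. Its arguments: {"type":"object","properties":{"commands":{"type":"array"}},"required":["commands"]}

```bash
mkdir -p pics; ls; python3 - <<'E'
from station import r, vision
import cv2,numpy as np,json
s=r.observe();print(s)
for n in ["top","side"]:
    f=vision.grab_frame(n);cv2.imwrite(f"pics/{n}0.png",f["color"])
    print(n,f["fx"],f["fy"],f["cx"],f["cy"],np.round(f["view"],4).tolist())
f=vision.grab_frame("wrist");print(f["fx"],f["cx"],f["cy"],np.round(f["T_tool_cam"],4).tolist())
E
```

```text
pics
{'time_s': 0.0, 'joint_pos': array([-1.45538602e+00,  3.13417404e-01,  1.49845260e+00,  9.92705805e-06,
        1.33098850e+00, -2.23410361e-01]), 'joint_velocities': array([-9.45668434e-04,  8.97361536e-04, -1.02071858e-03, -3.39634991e-04,
        1.29879617e-03,  6.43213079e-05]), 'joint_torque': array([-6.01133888e-04, -4.02208042e+01, -2.52269483e+01,  6.93945796e-02,
        3.52310494e-02, -1.13822105e-04]), 'ee_pos': array([ 0.174449  , -0.49486509,  0.20927193]), 'orientation': array([-6.31742577e-04,  9.85684358e-01,  1.68599956e-01,  3.89750940e-05]), 'wrist_force': array([-0.04517873,  0.66577968,  0.04620934]), 'moment': array([-0.01437204,  0.02340058,  0.05060816]), 'grasp_force': 0.0, 'width': 0.08817519225761426}
top 378.2734988375263 378.2734988375263 322.7808024855342 202.72190808864275 [[-0.0239, -0.9997, 0.0094, 0.0577], [-0.9971, 0.0231, -0.073, 0.6309], [0.0728, -0.0111, -0.9973, 0.9151], [0.0, 0.0, 0.0, 1.0]]
side 389.3525395958194 389.3525395958194 326.96506244568536 197.7776151839272 [[-0.9373, -0.3476, -0.0256, 0.5919], [-0.1726, 0.5266, -0.8324, 0.1305], [0.3028, -0.7758, -0.5535, 0.7777], [0.0, 0.0, 0.0, 1.0]]
287.1549781108765 314.74910796087386 201.21685298144862 [[-0.0004, -0.9482, -0.3178, 0.0833], [1.0, -0.0004, -0.0, -0.0004], [-0.0001, -0.3178, 0.9482, -0.1759], [0.0, 0.0, 0.0, 1.0]]
```

View pics/top0.png

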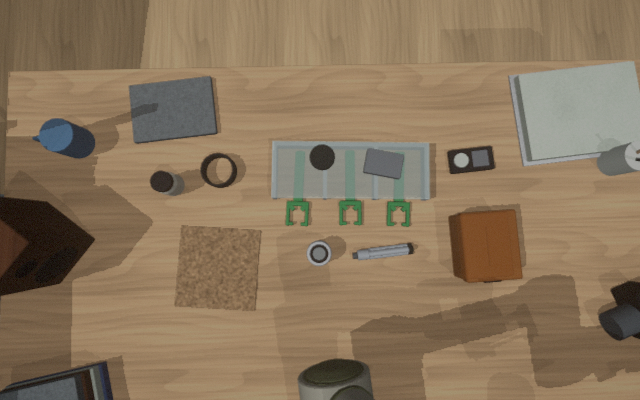

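View pics/side0.png

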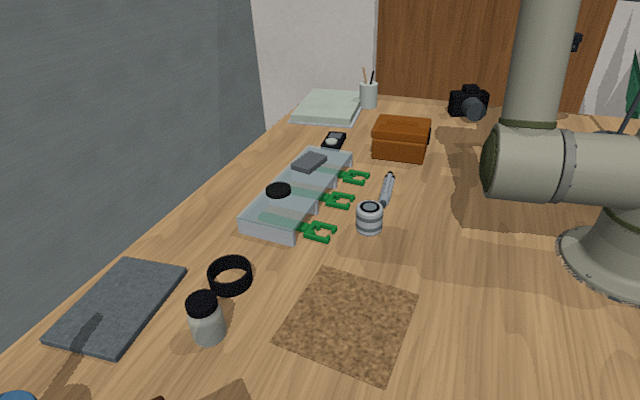

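The top view shows three wrenches, heads near (298,213), (350,213) and (399,213). The lens is at (319,253), the tripod at (383,252) and the mat around (218,268), to the left. Next I'll zoom in and measure.

```bash
cat > h.py <<'E'
import cv2,numpy as np
from station import r, vision
from scipy.spatial.transform import Rotation as R
def grab(n,save=None):
    s=r.observe(); f=vision.grab_frame(n)
    if n=="wrist":
        T=np.eye(4); q=s["orientation"]; T[:3,:3]=R.from_quat([q[1],q[2],q[3],q[0]]).as_matrix(); T[:3,3]=s["ee_pos"]
        f["view"]=np.linalg.inv(T@np.array(f["T_tool_cam"]))
    if save: cv2.imwrite("pics/"+save,f["color"])
    return f
def w(f,uv,z):
    V=np.array(f["view"]);uv=np.atleast_2d(uv).astype(float)
    d=np.c_[(uv[:,0]-f["cx"])/f["fx"],(uv[:,1]-f["cy"])/f["fy"],np.ones(len(uv))]@V[:3,:3]
    c=-V[:3,:3].T@V[:3,3]
    return (c+d*((z-c[2])/d[:,2])[:,None])[:,:2]
def px(f,p):
    p=np.atleast_2d(p);V=np.array(f["view"]);c=p@V[:3,:3].T+V[:3,3]
    return c[:,:2]/c[:,2:]*[f["fx"],f["fy"]]+[f["cx"],f["cy"]]
def green(f,minarea=60):
    hsv=cv2.cvtColor(f["color"],cv2.COLOR_BGR2HSV)
    m=cv2.inRange(hsv,(45,130,40),(85,255,255))
    n,l,st,c=cv2.connectedComponentsWithStats(m)
    out=[]
    for i in range(1,n):
        if st[i,4]>=minarea: out.append((l==i))
    return out
E
python3 - <<'E'
from h import *
np.set_printoptions(precision=4,suppress=True)
f=grab("top")
print("mat",w(f,[[181,226],[261,230],[256,310],[176,306]],.004))
print("riser top",w(f,[[272,142],[429,142],[430,199],[271,199]],.046))
for m in green(f):
    y,x=np.nonzero(m);print("green",len(x),x.min(),x.max(),y.min(),y.max());p=w(f,np.c_[x,y],.014);print(p.min(0),p.max(0),cv2.minAreaRect(p.astype(np.float32)*1000))
print("lens top",w(f,[318.5,253.5],.062))
print("tripod",w(f,[[352,255],[413,249]],.015))
c=f["color"][180:285,270:440];cv2.imwrite("pics/c1.png",cv2.resize(c,None,fx=4.7,fy=4.7,interpolation=2))
E
```

```text
mat [[0.5832 0.3997]
 [0.5684 0.1995]
 [0.3713 0.2142]
 [0.3861 0.4114]]
riser top [[ 0.782   0.1636]
 [ 0.7737 -0.221 ]
 [ 0.6334 -0.2172]
 [ 0.6423  0.168 ]]
lens top [[0.5097 0.0562]]
tripod [[ 0.5012 -0.0265]
 [ 0.5123 -0.1785]]
```

View pics/c1.png

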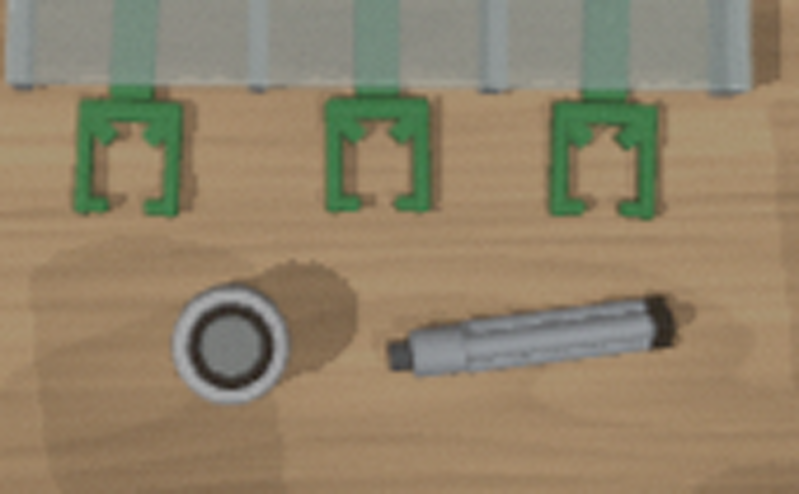

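The lens is at (0.510, 0.056). The tripod's midpoint is at (0.507, -0.103) with yaw about 94°, stud towards +y. The mat centre is about (0.477, 0.306), and the riser front middle is about (0.638, -0.025) with yaw about -1.3°. I'll move above the lens first.

Request:
{"fn": "servo_tool", "kwargs": {"commands": [[0.56,0.92,0,0,0,0,1],[0.56,0.92,0,0,0,0,1],[0.56,0.92,0,0,0,0,1],[0.56,0.92,0,0,0,0,1]]}}

```text
time_s: 0.6
ee_pos: [0.231, -0.4026, 0.2101]
orientation: [0.0, 0.986, 0.17, -0.0]
wrist_force: [-0.3, -1.4, 0.4]
width: 0.0883
grasp_force: 0.0
```

Request:
{"fn": "servo_tool", "kwargs": {"commands": [[0.56,0.92,0,0,0,0,1],[0.56,0.92,0,0,0,0,1],[0.56,0.92,0,0,0,0,1],[0.56,0.92,0,0,0,0,1]]}}

```text
time_s: 1.0
ee_pos: [0.2867, -0.3117, 0.21]
orientation: [0.0, 0.986, 0.169, -0.0]
wrist_force: [0.8, 0.4, -0.0]
width: 0.0883
grasp_force: 0.0
```

Request:
{"fn": "servo_tool", "kwargs": {"commands": [[0.56,0.92,0,0,0,0,1],[0.56,0.92,0,0,0,0,1],[0.56,0.92,0,0,0,0,1],[0.56,0.92,0,0,0,0,1]]}}

```text
time_s: 1.4
ee_pos: [0.3427, -0.2201, 0.2098]
orientation: [0.0, 0.986, 0.169, -0.0]
wrist_force: [0.2, -0.7, 1.2]
width: 0.0882
grasp_force: 0.0
```

Request:
{"fn": "servo_tool", "kwargs": {"commands": [[0.56,0.92,0,0,0,0,1],[0.56,0.92,0,0,0,0,1],[0.56,0.92,0,0,0,0,1],[0.56,0.92,0,0,0,0,1]]}}

```text
time_s: 1.8
ee_pos: [0.3987, -0.1284, 0.2097]
orientation: [0.0, 0.986, 0.169, -0.0]
wrist_force: [0.2, -0.5, 0.1]
width: 0.0879
grasp_force: 0.0
```

Request:
{"fn": "servo_tool", "kwargs": {"commands": [[0.56,0.92,0,0,0,0,1],[0.56,0.92,0,0,0,0,1],[0.56,0.92,0,0,0,0,1],[0.56,0.92,0,0,0,0,1]]}}

```text
time_s: 2.2
ee_pos: [0.4547, -0.0366, 0.2095]
orientation: [0.0, 0.986, 0.168, -0.0]
wrist_force: [-0.9, -0.3, 0.3]
width: 0.0882
grasp_force: 0.0
```

```bash
python3 - <<'E'
from h import *
f=grab("wrist","w1.png")
t=grab("top")
print(cv2.cvtColor(t["color"],cv2.COLOR_BGR2HSV)[[202,202,210],[295,349,390]])
print(px(f,[[.51,.056,.062],[.507,-.1025,.026],[.638,-.0246,.046]]))
E
```

```text
[[ 64 112 114]
 [ 64 116 125]
 [ 62 112 112]]
[[250.47836393 105.21996766]
 [378.74893214 151.97764464]
 [363.80324927   7.6738337 ]]
```

View pics/w1.png

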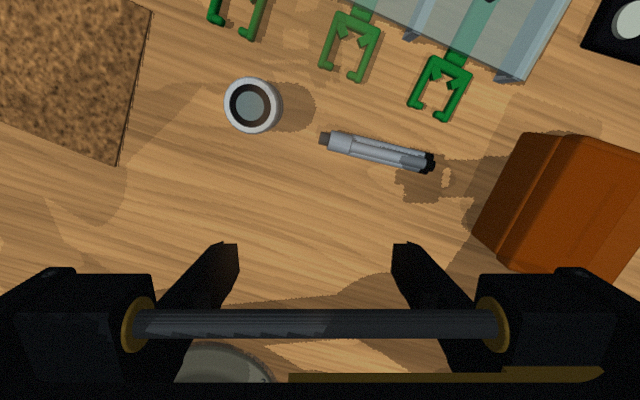

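The wrist view agrees: lens at (252,105) against a predicted (250,105), and the tripod at its predicted place. Now I'll descend on the lens.

Request:
{"fn": "servo_tool", "kwargs": {"commands": [[0.55,0.93,-1,0,0,0,1],[0.55,0.93,-1,0,0,0,1],[0.55,0.93,-1,0,0,0,1],[0.55,0.93,-1,0,0,0,1],[0.55,0.93,-1,0,0,0,1]]}}

```text
time_s: 2.8
ee_pos: [0.5093, 0.0562, 0.1097]
orientation: [0.0, 0.986, 0.168, -0.001]
wrist_force: [0.2, -0.1, -0.5]
width: 0.0881
grasp_force: 0.0
```

Request:
{"fn": "servo_tool", "kwargs": {"commands": [[0,0,-0.4,0,0,0,1],[0,0,-0.6,0,0,0,1],[0,0,-0.85,0,0,0,1],[0,0,-0.85,0,0,0,1],[0,0,-0.85,0,0,0,0.3],[0,0,-0.85,0,0,0,0.3],[0,0,-0.85,0,0,0,0.3],[0,0,-0.85,0,0,0,0.3],[0,0,-0.85,0,0,0,0.3],[0,0,-0.85,0,0,0,0.3]]}}

```text
time_s: 3.8
ee_pos: [0.5104, 0.0573, 0.0258]
orientation: [0.001, 0.986, 0.169, 0.001]
wrist_force: [-0.3, -4.5, 7.0]
width: 0.0584
grasp_force: 30.0
```

Request:
{"fn": "servo_tool", "kwargs": {"commands": [[0,0,0.15,0,0,0,0.3],[0,0,0.25,0,0,0,0.3],[0.03,0.3,0.25,0,0,0,0.3],[0.05,0.6,0.25,0,0,0,0.3],[0.07,0.92,0.25,0,0,0,0.3],[0.07,0.92,0.25,0,0,0,0.3]]}}

```text
time_s: 4.4
ee_pos: [0.5159, 0.1529, 0.0497]
orientation: [-0.0, 0.985, 0.17, -0.0]
wrist_force: [-0.5, -0.8, -3.1]
width: 0.0579
grasp_force: 30.0
```

Request:
{"fn": "servo_tool", "kwargs": {"commands": [[0.03,0.3,0,0,0,0,0.3],[0.05,0.6,0,0,0,0,0.3],[0.07,0.92,0,0,0,0,0.3],[0.07,0.92,0,0,0,0,0.3]]}}

```text
time_s: 4.8
ee_pos: [0.523, 0.2445, 0.0496]
orientation: [-0.0, 0.985, 0.17, -0.0]
wrist_force: [0.6, -0.7, -2.6]
width: 0.0584
grasp_force: 30.0
```

Request:
{"fn": "servo_tool", "kwargs": {"commands": [[0.03,0.3,0,0,0,0,0.3],[0.05,0.6,0,0,0,0,0.3],[0.07,0.92,0,0,0,0,0.3],[0.07,0.92,0,0,0,0,0.3],[0.07,0.92,-0.1,0,0,0,0.3],[0.07,0.92,-0.15,0,0,0,0.3],[0.07,0.92,-0.15,0,0,0,0.3]]}}

```text
time_s: 5.5
ee_pos: [0.53, 0.3324, 0.0334]
orientation: [0.0, 0.986, 0.168, -0.001]
wrist_force: [0.1, 0.2, -3.5]
width: 0.0578
grasp_force: 30.0
```

Request:
{"fn": "servo_tool", "kwargs": {"commands": [[0,0,-0.02,0,0,0,0.3],[0,0,-0.04,0,0,0,0.3],[0,0,-0.04,0,0,0,1],[0,0,-0.04,0,0,0,1],[0,0,-0.04,0,0,0,1],[0,0,-0.04,0,0,0,1],[0,0,-0.04,0,0,0,1],[0,0,-0.04,0,0,0,1]]}}

```text
time_s: 6.3
ee_pos: [0.5305, 0.3339, 0.0309]
orientation: [-0.0, 0.986, 0.169, 0.0]
wrist_force: [0.4, 0.4, -0.5]
width: 0.0881
grasp_force: 0.0
```

Request:
{"fn": "servo_tool", "kwargs": {"commands": [[0,0,0.4,0,0,0,1],[0,0,0.9,0,0,0,1],[0,0,0.9,0,0,0,1],[-0.3,-0.5,0.9,0,0,0,1],[-0.3,-0.9,0.9,0,0,0,1],[-0.3,-0.9,0.9,0,0,0,1]]}}

```text
time_s: 6.9
ee_pos: [0.4999, 0.2402, 0.1207]
orientation: [0.0, 0.986, 0.167, -0.001]
wrist_force: [-0.4, 1.0, 0.2]
width: 0.0884
grasp_force: 0.0
```

Request:
{"fn": "servo_tool", "kwargs": {"commands": [[0,-0.5,0,0,0,0.04,1],[0,-0.95,0,0,0,0.08,1],[0,-0.95,0,0,0,0.12,1],[0,-0.95,0,0,0,0.16,1],[0,-0.95,0,0,0,0.2,1]]}}

```text
time_s: 7.4
ee_pos: [0.5008, 0.149, 0.1208]
orientation: [-0.0, 0.884, 0.467, 0.0]
wrist_force: [0.1, 0.2, -0.0]
width: 0.0881
grasp_force: 0.0
```

```bash
sed -i 's/(45,130,40)/(50,85,40)/' h.py; python3 - <<'E'
from h import *
np.set_printoptions(precision=4,suppress=True)
s=r.observe();print(s["ee_pos"],s["width"],s["joint_pos"])
t=grab("top","t2.png")
for m in green(t):
    y,x=np.nonzero(m);p=w(t,np.c_[x,y],.014)*1000;print(len(x),p.min(0),p.max(0),cv2.minAreaRect(p.astype(np.float32)))
cv2.imwrite("pics/t2c.png",cv2.resize(t["color"][130:320,150:450],None,fx=2.6,fy=2.6))
E
```

```text
[0.5008 0.149  0.1208] 0.08806750366660722 [0.0646 0.3949 1.6284 0.0003 1.1179 0.6635]
273 [578.0202  79.7538] [646.2562 135.2743] ((613.0076904296875, 107.48460388183594), (53.830867767333984, 67.20588684082031), 85.22602844238281)
277 [577.375  -50.5055] [640.7397   2.3216] ((609.2665405273438, -23.61862564086914), (52.66283416748047, 62.57189178466797), 88.64216613769531)
299 [ 569.6075 -173.4069] [ 637.9009 -116.2483] ((604.6347045898438, -145.04275512695312), (53.315467834472656, 67.54460906982422), 84.55128479003906)
```

View pics/t2c.png

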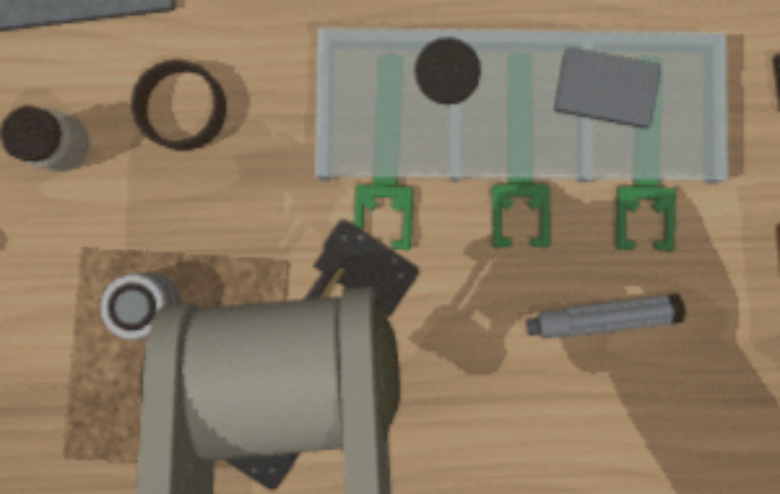

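The lens stands on the mat, and the wrenches and tripod haven't moved. Next is the tripod, closing along x with the fingers only partly open.

Request:
{"fn": "servo_tool", "kwargs": {"commands": [[0.02,-0.4,0,0,0,0.04,0.6],[0.03,-0.84,0,0,0,0.08,0.6],[0.03,-0.84,0,0,0,0.12,0.6],[0.03,-0.84,0,0,0,0.16,0.6],[0.03,-0.84,0,0,0,0.2,0.6],[0.03,-0.84,0,0,0,0.214,0.6]]}}

```text
time_s: 8.05
ee_pos: [0.5038, 0.0651, 0.1207]
orientation: [0.0, 0.682, 0.732, 0.0]
wrist_force: [-0.4, 0.1, -0.5]
width: 0.0531
grasp_force: 0.0
```

Request:
{"fn": "servo_tool", "kwargs": {"commands": [[0.02,-0.5,0,0,0,0,0.6],[0.03,-0.84,0,0,0,0,0.6],[0.03,-0.84,0,0,0,0,0.6]]}}

```text
time_s: 8.35
ee_pos: [0.5071, -0.0219, 0.1208]
orientation: [0.0, 0.685, 0.729, -0.0]
wrist_force: [0.6, -0.1, -0.1]
width: 0.053
grasp_force: 0.0
```

Request:
{"fn": "servo_tool", "kwargs": {"commands": [[0,-0.5,-0.2,0,0,0,0.6],[0,-0.84,-0.4,0,0,0,0.6],[0,-0.84,-0.7,0,0,0,0.6],[0,-0.84,-0.7,0,0,0,0.6]]}}

```text
time_s: 8.75
ee_pos: [0.5048, -0.1022, 0.0478]
orientation: [-0.003, 0.683, 0.73, -0.001]
wrist_force: [1.1, -0.4, 0.7]
width: 0.0528
grasp_force: 0.0
```

```bash
python3 - <<'E'
from h import *
s=r.observe();print(s["ee_pos"],s["width"],s["orientation"],s["joint_pos"])
f=grab("wrist","w2.png")
E
```

```text
[ 0.50479755 -0.10220778  0.04783507] 0.05280709270077947 [-0.00307706  0.68338262  0.73005338 -0.00088914] [-4.27697163e-01  4.85036419e-01  1.71333099e+00  3.41746206e-04
  9.49625159e-01 -4.93911692e-01]
```

View pics/w2.png

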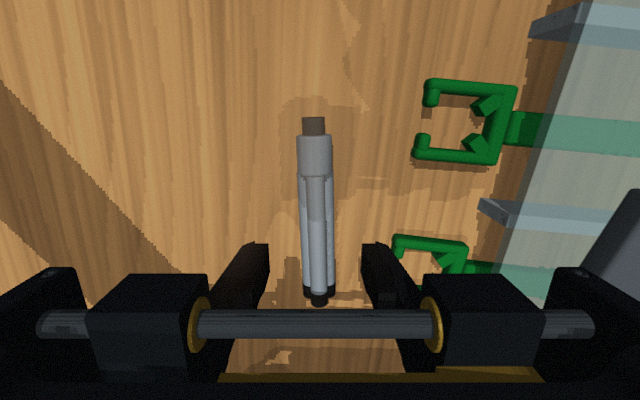

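The tripod is centred between the fingers at column 317, stud pointing to +y, and the right finger clears the wrench3 head. I'll grip it.

Request:
{"fn": "servo_tool", "kwargs": {"commands": [[0.02,0,-0.2,0,0,0,0.6],[0.02,0,-0.41,0,0,0,0.6],[0.02,0,-0.41,0,0,0,0.6],[0.02,0,-0.41,0,0,0,0],[0.02,0,-0.41,0,0,0,0],[0.02,0,-0.41,0,0,0,0],[0.02,0,-0.41,0,0,0,0],[0.02,0,-0.41,0,0,0,0]]}}

```text
time_s: 9.6
ee_pos: [0.5086, -0.1032, 0.0102]
orientation: [0.0, 0.682, 0.731, 0.0]
wrist_force: [-0.2, 0.1, -0.1]
width: 0.0149
grasp_force: 0.0
```

Request:
{"fn": "servo_tool", "kwargs": {"commands": [[0,0,0.12,0,0,0,0],[0,0,0.25,0,0,0,0],[-0.2,0,0.25,0,0,0,0],[-0.4,0,0.25,0,0,0,0],[-0.4,0,0.25,0,0,0,0]]}}

```text
time_s: 10.1
ee_pos: [0.4674, -0.1031, 0.0358]
orientation: [-0.0, 0.683, 0.731, -0.0]
wrist_force: [0.0, 0.2, 0.5]
width: 0.0005
grasp_force: 0.0
```

The fingers closed on nothing, so I'll look again.

```bash
python3 - <<'E'
from h import *
t=grab("top","t3.png")
print(px(t,[[.507,-.1025,.015]]))
cv2.imwrite("pics/t3c.png",cv2.resize(t["color"][180:320,170:450],None,fx=2.8,fy=2.8))
f=grab("wrist","w3.png")
E
```

```text
[[382.54516389 251.88669455]]
```

View pics/t3c.png

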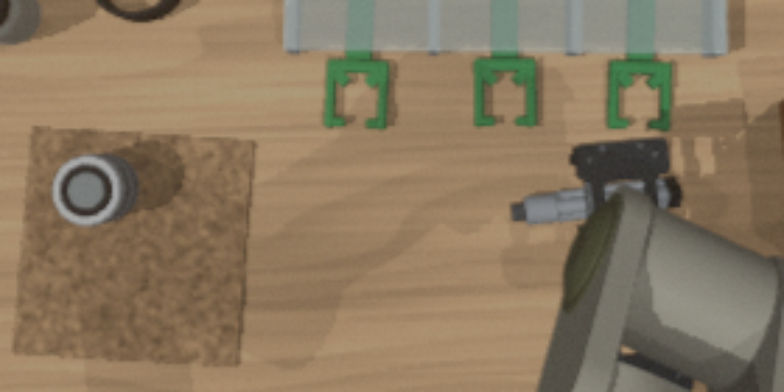

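View pics/w3.png

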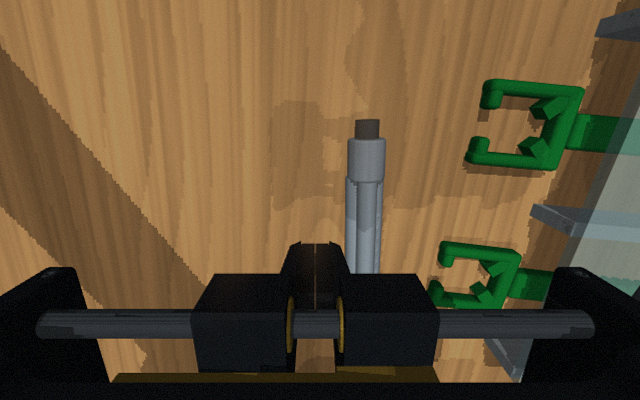

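The tripod hasn't moved: the stud end is still at pixel (354,255) and the feet at (413,248). I'll retry lower and watch the closing step by step.

Request:
{"fn": "servo_tool", "kwargs": {"commands": [[0,0,0.15,0,0,0,0.6],[0.2,0,0.25,0,0,0,0.6],[0.4,0,0.25,0,0,0,0.6],[0.4,0,0.25,0,0,0,0.6],[0.4,0,0.25,0,0,0,0.6],[0.4,0,0.25,0,0,0,0.6],[0.4,0,0.25,0,0,0,0.6],[0.4,0,0.1,0,0,0,0.6],[0.4,0,-0.1,0,0,0,0.6],[0.4,0,-0.3,0,0,0,0.6],[0.4,0,-0.3,0,0,0,0.6]]}}

```text
time_s: 11.3
ee_pos: [0.5068, -0.1026, 0.003]
orientation: [-0.002, 0.683, 0.731, -0.001]
wrist_force: [0.2, 0.3, 0.5]
width: 0.0527
grasp_force: 0.0
```

```bash
python3 - <<'E'
from h import *
s=r.observe();print(s["ee_pos"],s["width"],s["wrist_force"])
f=grab("wrist");g=grab("side")
a=f["color"][100:340,150:500];b=cv2.resize(g["color"][140:260,330:500],None,fx=2.2,fy=2.2)
h=max(a.shape[0],b.shape[0]);o=np.zeros((h,a.shape[1]+b.shape[1],3),np.uint8);o[:a.shape[0],:a.shape[1]]=a;o[:b.shape[0],a.shape[1]:]=b
cv2.imwrite("pics/ws4.png",o)
E
```

```text
[ 0.50680815 -0.10263658  0.00297044] 0.05271186603185596 [0.20296918 0.34825644 0.45723745]
```

View pics/ws4.png

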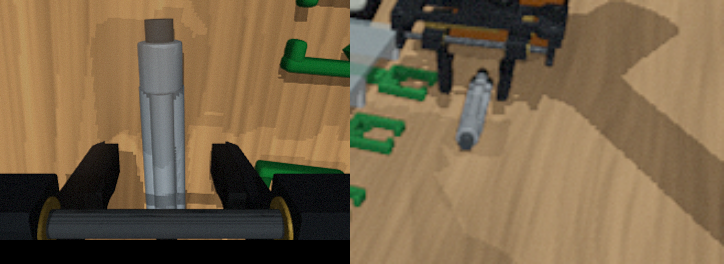

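The fingers clearly straddle the legs. Closing now.

Request:
{"fn": "servo_tool", "kwargs": {"commands": [[0,0,0,0,0,0,0.2],[0,0,0,0,0,0,0.2],[0,0,0,0,0,0,0.2],[0,0,0,0,0,0,0.2]]}}

```text
time_s: 11.8
ee_pos: [0.5086, -0.1032, 0.0052]
orientation: [0.0, 0.682, 0.731, 0.0]
wrist_force: [-0.8, -0.1, 0.1]
width: 0.0229
grasp_force: 0.0
```

Request:
{"fn": "servo_tool", "kwargs": {"commands": [[0,0,0,0,0,0,0.2],[0,0,0,0,0,0,0.2],[0,0,0,0,0,0,0.2]]}}

```text
time_s: 12.1
ee_pos: [0.5085, -0.1032, 0.0048]
orientation: [-0.0, 0.682, 0.731, -0.0]
wrist_force: [0.0, 0.3, 0.4]
width: 0.0178
grasp_force: 0.0
```

```bash
python3 - <<'E'
from h import *
f=grab("wrist");g=grab("side");t=grab("top")
a=f["color"][100:340,200:450];b=cv2.resize(g["color"][140:240,340:440],(240,240));c=cv2.resize(t["color"][215:275,340:430],None,fx=3,fy=4)
cv2.imwrite("pics/ws5.png",np.hstack([a,b,c]))
E
```

```text
(no output)
```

View pics/ws5.png

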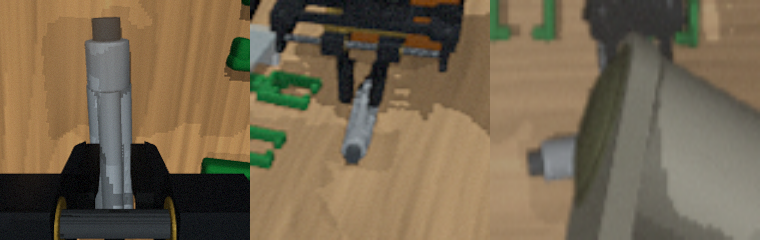

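Request:
{"fn": "servo_tool", "kwargs": {"commands": [[0,0,0,0,0,0,0],[0,0,0,0,0,0,0],[0,0,0,0,0,0,0],[0,0,0,0,0,0,0],[0,0,0,0,0,0,0]]}}

```text
time_s: 12.75
ee_pos: [0.5085, -0.1032, 0.0048]
orientation: [-0.0, 0.682, 0.731, -0.0]
wrist_force: [0.2, -0.1, 0.0]
width: 0.0004
grasp_force: 0.0
```

```bash
python3 - <<'E'
from h import *
f=grab("wrist");g=grab("side")
print(px(g,[[.5086,-.1032,.005],[.5012,-.0265,.013],[.5123,-.1785,.013],[.507,-.1025,.026]]))
a=cv2.resize(f["color"][100:320,210:430],(500,500));b=cv2.resize(g["color"][145:220,350:395],(300,500),interpolation=2)
cv2.imwrite("pics/ws6.png",np.hstack([a,b]))
E
```

```text
[[385.21477164 191.6852444 ]
 [381.0720468  205.71377498]
 [390.4320311  174.82240248]
 [386.23550297 185.02863939]]
```

View pics/ws6.png

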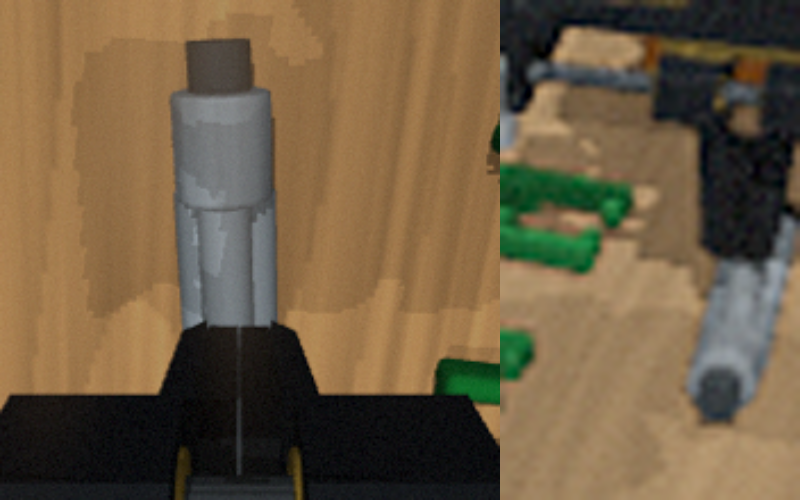

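The fingers closed through the legs with no contact force, and the tripod hasn't shifted. I'll try the ball-head part instead.

Request:
{"fn": "servo_tool", "kwargs": {"commands": [[0,0,0.2,0,0,0,0.6],[0,0,0.4,0,0,0,0.6],[0,0.2,0.4,0,0,0,0.6],[-0.03,0.42,0.4,0,0,0,0.6],[-0.03,0.42,0.4,0,0,0,0.6],[-0.03,0.42,0.4,0,0,0,0.6],[-0.03,0.42,0.4,0,0,0,0.6],[-0.03,0.42,0.2,0,0,0,0.6],[-0.03,0.42,0,0,0,0,0.6],[-0.03,0.42,0,0,0,0,0.6]]}}

```text
time_s: 13.85
ee_pos: [0.5042, -0.0615, 0.0029]
orientation: [-0.002, 0.683, 0.731, -0.001]
wrist_force: [-0.4, -0.4, 0.0]
width: 0.0529
grasp_force: 0.0
```

Request:
{"fn": "servo_tool", "kwargs": {"commands": [[0,0,0,0,0,0,0.1],[0,0,0,0,0,0,0.1],[0,0,0,0,0,0,0.1],[0,0,0,0,0,0,0.1],[0,0,0,0,0,0,0.1],[0,0,0,0,0,0,0.1]]}}

```text
time_s: 14.45
ee_pos: [0.5055, -0.0612, 0.005]
orientation: [0.0, 0.682, 0.731, 0.0]
wrist_force: [0.8, 0.1, -0.6]
width: 0.0093
grasp_force: 0.0
```

Request:
{"fn": "servo_tool", "kwargs": {"commands": [[-0.1,0,0,0,0,0,0.1],[-0.2,0,0,0,0,0,0.1],[-0.3,0,0,0,0,0,0.1]]}}

```text
time_s: 14.75
ee_pos: [0.4742, -0.061, 0.0048]
orientation: [-0.0, 0.682, 0.731, -0.0]
wrist_force: [0.1, 0.5, -1.1]
width: 0.0087
grasp_force: 0.0
```

Request:
{"fn": "servo_tool", "kwargs": {"commands": [[-0.1,0,0,0,0,0,0.1],[-0.2,0,0,0,0,0,0.1],[-0.3,0,0,0,0,0,0.1],[-0.3,0,0,0,0,0,0.1]]}}

```text
time_s: 15.15
ee_pos: [0.4443, -0.061, 0.0048]
orientation: [-0.0, 0.683, 0.731, -0.0]
wrist_force: [-0.3, 0.2, 0.5]
width: 0.0093
grasp_force: 0.0
```

```bash
python3 - <<'E'
from h import *
s=r.observe();print(s)
t=grab("top");g=grab("side")
a=cv2.resize(t["color"][195:285,280:430],(450,270));b=cv2.resize(g["color"][140:230,320:420],(300,270))
cv2.imwrite("pics/ws7.png",np.hstack([a,b]))
t0=cv2.imread("pics/top0.png");d=cv2.absdiff(t0,t["color"])[240:262,350:368].max(2);print(d.max(),d.mean())
E
```

```text
{'time_s': 15.15, 'joint_pos': array([-3.98885275e-01,  4.44960759e-01,  1.94028248e+00, -1.72558539e-05,
        7.57270265e-01, -4.67065406e-01]), 'joint_velocities': array([ 0.00886055,  0.01674527, -0.0492522 ,  0.00252476,  0.00678929,
        0.00983129]), 'joint_torque': array([-2.23976844e-01, -3.77885413e+01, -1.56120318e+01,  1.97964959e-02,
       -1.86990586e-02, -9.34256986e-02]), 'ee_pos': array([ 0.44425288, -0.06103918,  0.0048047 ]), 'orientation': array([-4.30083726e-04,  6.82590641e-01,  7.30800797e-01, -1.64486642e-04]), 'wrist_force': array([-0.30238365,  0.24591937,  0.48534627]), 'moment': array([-0.07497223, -0.12388856,  0.00693809]), 'grasp_force': 0.0, 'width': 0.009258859688237652}
109 52.093434343434346
```

View pics/ws7.png

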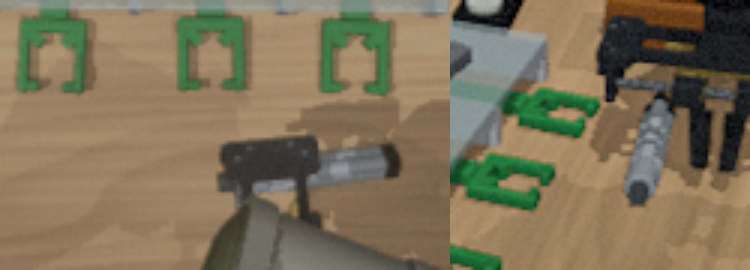

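The picture shows the tripod unmoved even though the closed fingers swept through its ball head with no force. I'll test with one gentle push from the near side at mid-length, in case the fault was passing.

Request:
{"fn": "servo_tool", "kwargs": {"commands": [[0,-0.2,0,0,0,0,0],[0,-0.42,0,0,0,0,0],[0,-0.42,0,0,0,0,0],[0.15,-0.42,0,0,0,0,0],[0.25,-0.42,0,0,0,0,0],[0.3,-0.42,0,0,0,0,0],[0.35,-0.42,0,0,0,0,0],[0.4,-0.42,0,0,0,0,0]]}}

```text
time_s: 16.05
ee_pos: [0.4857, -0.1029, 0.0048]
orientation: [-0.0, 0.682, 0.731, -0.0]
wrist_force: [-1.2, 0.8, -0.5]
width: 0.0005
grasp_force: 0.0
```

Request:
{"fn": "servo_tool", "kwargs": {"commands": [[0,0,0,0,0,0,0],[0.05,0,0,0,0,0,0],[0.1,0,0,0,0,0,0]]}}

```text
time_s: 16.35
ee_pos: [0.4957, -0.1032, 0.0049]
orientation: [-0.0, 0.683, 0.731, 0.0]
wrist_force: [0.1, 0.4, 0.2]
width: 0.0007
grasp_force: 0.0
```

```bash
python3 - <<'E'
from h import *
s=r.observe();print(s["ee_pos"],s["wrist_force"],s["joint_torque"])
g=grab("side");t=grab("top")
d0=cv2.imread("pics/side0.png")
d=cv2.absdiff(d0,g["color"]).max(2)[192:212,374:392];print(d.max(),d.mean())
d=cv2.absdiff(cv2.imread("pics/top0.png"),t["color"]).max(2);print(d[250:260,350:362].mean(), d[243:255,408:416].mean())
E
```

```text
[ 0.49571333 -0.10318792  0.0048777 ] [0.11081084 0.36571075 0.16305984] [-2.48240931e-01 -4.33733439e+01 -1.71865332e+01  4.28572297e-02
 -3.06419644e-02 -6.36986643e-02]
166 27.069444444444443
4.366666666666666 45.40625
```

Request:
{"fn": "servo_tool", "kwargs": {"commands": [[0,0,0.5,0,0,0,1],[0,0,0.95,0,0,0,1],[-0.3,0.4,0.95,0,0,0,1],[-0.6,0.8,0.95,0,0,0,1],[-0.9,0.95,0.95,0,0,0,1],[-0.9,0.95,0.95,0,0,0,1]]}}

```text
time_s: 17.05
ee_pos: [0.4025, -0.0062, 0.0997]
orientation: [-0.001, 0.682, 0.732, -0.0]
wrist_force: [1.3, -0.7, 0.7]
width: 0.0463
grasp_force: 0.0
```

Request:
{"fn": "servo_tool", "kwargs": {"commands": [[0,0.5,0,0,0,0,1],[0,0.95,0,0,0,0,1],[0,0.95,0,0,0,0,1]]}}

```text
time_s: 17.35
ee_pos: [0.4056, 0.0902, 0.1]
orientation: [-0.0, 0.681, 0.733, 0.0]
wrist_force: [-0.4, -0.2, -0.1]
width: 0.0705
grasp_force: 0.0
```

```bash
python3 - <<'E'
from h import *
s=r.observe();print(s["ee_pos"])
t=grab("top","t8.png");a=cv2.imread("pics/top0.png")
A=cv2.cvtColor(a,6)[235:270,345:420].astype(np.float32);B=cv2.cvtColor(t["color"],6)[225:280,335:430].astype(np.float32)
m=cv2.matchTemplate(B,A,cv2.TM_CCOEFF_NORMED);print(cv2.minMaxLoc(m))
g=grab("side","s8.png");b=cv2.imread("pics/side0.png")
d=cv2.absdiff(b,g["color"]).max(2)
print(d[165:215,370:400].mean(), cv2.absdiff(a,t["color"]).max(2)[240:262,350:416].mean())
E
```

```text
[0.40555106 0.09017474 0.09995287]
(-0.17275699973106384, 0.6925060749053955, (20, 2), (10, 10))
55.11333333333334 24.323691460055098
```

```bash
python3 - <<'E'
import cv2,numpy as np
t=cv2.imread("pics/t8.png");a=cv2.imread("pics/top0.png")
f=lambda i:cv2.resize(i[190:280,300:440],None,fx=5,fy=3.2,interpolation=2)
cv2.imwrite("pics/v8.png",np.vstack([f(a),f(t)]))
E
```

```text
(no output)
```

View pics/v8.png

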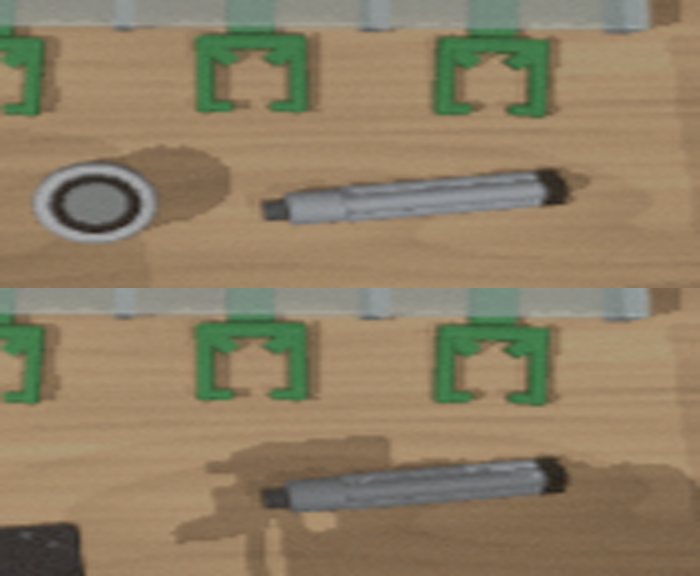

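The tripod hasn't moved at all. In the side view (ws6) the closed fingertips end at about (386,182), while the reported TCP projects to (385,192). So the fingertips may really be higher than reported, and I'll check that.

```bash
python3 - <<'E'
from h import *
g=grab("side");print(r.observe()["ee_pos"])
for z in (.005,.02,.03,.04): print(z,px(g,[[.4443,-.061,z],[.5086,-.1032,z]]).round(1).tolist())
t=grab("top")
E
python3 - <<'E'
import cv2,numpy as np
i=cv2.imread("pics/ws7.png")[:,450:]
# dark finger column extents in side crop (scale 3): lowest dark row per column
d=i.max(2)<70
for c in range(230,300,6):
    r=np.nonzero(d[:,c])[0]; print(round(320+c/3,1), round(140+r.max()/3,1) if len(r) else None)
E
```

```text
[0.40598009 0.08625909 0.09982406]
0.005 [[406.9, 204.9], [385.2, 191.7]]
0.02 [[407.5, 199.8], [385.5, 186.8]]
0.03 [[407.9, 196.4], [385.8, 183.5]]
0.04 [[408.2, 193.0], [386.0, 180.1]]
396.7 175.3
398.7 175.7
400.7 195.0
402.7 196.0
404.7 195.7
406.7 187.7
408.7 172.3
410.7 197.0
412.7 197.0
414.7 196.3
416.7 188.3
418.7 180.0
```

The fingertips show at row 196–197, which means z is about 0.030 while the state says 0.005. The reported height is therefore about 25 mm too low, so I was closing above the tripod. I'll go back and descend lower, watching the force.

Request:
{"fn": "servo_tool", "kwargs": {"commands": [[0.25,-0.5,0,0,0,0,0.6],[0.51,-0.95,0,0,0,0,0.6],[0.51,-0.95,0,0,0,0,0.6]]}}

```text
time_s: 17.85
ee_pos: [0.4585, -0.0133, 0.0999]
orientation: [0.001, 0.685, 0.729, 0.0]
wrist_force: [-0.2, 0.2, 0.3]
width: 0.0662
grasp_force: 0.0
```

Request:
{"fn": "servo_tool", "kwargs": {"commands": [[0.25,-0.5,0,0,0,0,0.6],[0.51,-0.95,-0.3,0,0,0,0.6],[0.51,-0.95,-0.6,0,0,0,0.6],[0.51,-0.95,-0.9,0,0,0,0.6],[0.51,-0.95,-0.9,0,0,0,0.6],[0.51,-0.95,-0.9,0,0,0,0.6]]}}

```text
time_s: 18.45
ee_pos: [0.5074, -0.1036, 0.0105]
orientation: [-0.0, 0.683, 0.731, -0.0]
wrist_force: [-0.2, 0.6, -0.1]
width: 0.0528
grasp_force: 0.0
```

Request:
{"fn": "servo_tool", "kwargs": {"commands": [[0,0,-0.08,0,0,0,0.6],[0,0,-0.16,0,0,0,0.6],[0,0,-0.22,0,0,0,0.6],[0,0,-0.22,0,0,0,0.6]]}}

```text
time_s: 18.85
ee_pos: [0.5071, -0.1029, -0.0127]
orientation: [-0.0, 0.682, 0.731, -0.0]
wrist_force: [-0.3, 0.5, -0.1]
width: 0.053
grasp_force: 0.0
```

Request:
{"fn": "servo_tool", "kwargs": {"commands": [[0,0,-0.02,0,0,0,0.6],[0,0,-0.05,0,0,0,0.6],[0,0,-0.05,0,0,0,0.6]]}}

```text
time_s: 19.15
ee_pos: [0.5074, -0.1031, -0.0174]
orientation: [-0.0, 0.682, 0.731, -0.0]
wrist_force: [0.1, -0.6, -0.1]
width: 0.053
grasp_force: 0.0
```

There is free space down to z = -0.017, which confirms the offset. Closing.

Request:
{"fn": "servo_tool", "kwargs": {"commands": [[0,0,0,0,0,0,0],[0,0,0,0,0,0,0],[0,0,0,0,0,0,0],[0,0,0,0,0,0,0],[0,0,0,0,0,0,0],[0,0,0,0,0,0,0]]}}

```text
time_s: 19.75
ee_pos: [0.5073, -0.1031, -0.0171]
orientation: [-0.0, 0.682, 0.731, -0.0]
wrist_force: [-2.3, 0.3, 2.2]
width: 0.0278
grasp_force: 29.9
```

Request:
{"fn": "servo_tool", "kwargs": {"commands": [[0,0,0.12,0,0,0,0],[0,0,0.25,0,0,0,0],[0,0,0.25,0,0,0,0]]}}

```text
time_s: 20.05
ee_pos: [0.5087, -0.1037, 0.01]
orientation: [0.002, 0.682, 0.731, 0.001]
wrist_force: [0.6, -1.0, -3.0]
width: 0.0273
grasp_force: 29.9
```

Request:
{"fn": "servo_tool", "kwargs": {"commands": [[-0.1,0.4,0,0,0,0,0],[-0.2,0.84,0,0,0,0,0],[-0.2,0.84,0,0,0,0,0]]}}

```text
time_s: 20.35
ee_pos: [0.4857, -0.0153, 0.0077]
orientation: [-0.001, 0.681, 0.732, -0.0]
wrist_force: [-0.1, -0.2, -2.9]
width: 0.0278
grasp_force: 29.9
```

Request:
{"fn": "servo_tool", "kwargs": {"commands": [[-0.1,0.4,0,0,0,0,0],[-0.2,0.84,0,0,0,0,0],[-0.2,0.84,0,0,0,0,0]]}}

```text
time_s: 20.65
ee_pos: [0.466, 0.0684, 0.0078]
orientation: [-0.001, 0.681, 0.732, -0.0]
wrist_force: [-0.6, 0.1, -2.1]
width: 0.0279
grasp_force: 29.9
```

Request:
{"fn": "servo_tool", "kwargs": {"commands": [[-0.1,0.4,0,0,0,0,0],[-0.2,0.84,0,0,0,0,0],[-0.2,0.84,0,0,0,0,0]]}}

```text
time_s: 20.95
ee_pos: [0.4464, 0.1519, 0.0079]
orientation: [-0.0, 0.681, 0.732, 0.0]
wrist_force: [0.5, -1.5, -2.7]
width: 0.0275
grasp_force: 29.9
```

Request:
{"fn": "servo_tool", "kwargs": {"commands": [[-0.1,0.4,0,0,0,0,0],[-0.2,0.84,0,0,0,0,0],[-0.2,0.84,0,0,0,0,0]]}}

```text
time_s: 21.25
ee_pos: [0.4269, 0.2357, 0.008]
orientation: [0.0, 0.681, 0.732, 0.001]
wrist_force: [1.1, 0.0, -2.5]
width: 0.0277
grasp_force: 29.9
```

Request:
{"fn": "servo_tool", "kwargs": {"commands": [[-0.1,0.4,0,0,0,0,0],[-0.16,0.84,0,0,0,0,0],[-0.16,0.84,0,0,0,0,0],[-0.16,0.84,0,0,0,0,0]]}}

```text
time_s: 21.65
ee_pos: [0.412, 0.3163, 0.0077]
orientation: [0.0, 0.682, 0.731, -0.0]
wrist_force: [0.7, -0.6, -2.7]
width: 0.0277
grasp_force: 29.9
```

Request:
{"fn": "servo_tool", "kwargs": {"commands": [[0,0,-0.1,0,0,0,0],[0,0,-0.17,0,0,0,0],[0,0,-0.2,0,0,0,0],[0,0,-0.2,0,0,0,0],[0,0,-0.2,0,0,0,0.6],[0,0,-0.2,0,0,0,0.6],[0,0,-0.2,0,0,0,0.6],[0,0,-0.2,0,0,0,0.6],[0,0,-0.2,0,0,0,0.6]]}}

```text
time_s: 22.55
ee_pos: [0.4115, 0.3169, -0.0121]
orientation: [0.0, 0.682, 0.731, 0.0]
wrist_force: [0.6, 0.8, 0.3]
width: 0.0533
grasp_force: 0.0
```

Request:
{"fn": "servo_tool", "kwargs": {"commands": [[0,0,0.4,0,0,0,0.6],[0,0,0.9,0,0,0,0.6],[0,0,0.9,0,0,0,0.6],[0.2,-0.4,0.9,0,0,0,1],[0.2,-0.9,0.9,0,0,0,1],[0.2,-0.9,0.9,0,0,0,1]]}}

```text
time_s: 23.15
ee_pos: [0.4316, 0.223, 0.0773]
orientation: [-0.0, 0.684, 0.729, -0.001]
wrist_force: [0.5, 0.0, -1.2]
width: 0.0751
grasp_force: 0.0
```

Request:
{"fn": "servo_tool", "kwargs": {"commands": [[-0.1,-0.4,0,0,0,0.04,1],[-0.2,-0.9,0,0,0,0.08,1],[-0.2,-0.9,0,0,0,0.12,1],[-0.2,-0.9,0,0,0,0.16,1]]}}

```text
time_s: 23.55
ee_pos: [0.4113, 0.136, 0.0776]
orientation: [-0.0, 0.478, 0.878, -0.0]
wrist_force: [0.1, 0.0, -0.2]
width: 0.0882
grasp_force: 0.0
```

Request:
{"fn": "servo_tool", "kwargs": {"commands": [[0,-0.4,0,0,0,0.04,1],[0,-0.9,0,0,0,0.08,1],[0,-0.9,0,0,0,0.12,1],[0,-0.9,0,0,0,0.16,1]]}}

```text
time_s: 23.95
ee_pos: [0.4115, 0.0458, 0.0776]
orientation: [-0.0, 0.244, 0.97, 0.0]
wrist_force: [0.2, 0.8, 0.5]
width: 0.0881
grasp_force: 0.0
```

```bash
python3 - <<'E'
from h import *
np.set_printoptions(precision=4,suppress=True)
s=r.observe();print(s["ee_pos"],s["orientation"],s["joint_pos"])
t=grab("top","t9.png");g=grab("side","s9.png")
for m in green(t):
    y,x=np.nonzero(m);p=w(t,np.c_[x,y],.014)*1000;print(len(x),p.min(0),p.max(0),cv2.minAreaRect(p.astype(np.float32)))
hsv=cv2.cvtColor(t["color"],cv2.COLOR_BGR2HSV)
roi=np.zeros(hsv.shape[:2],np.uint8);roi[228:308,180:258]=1
m=((hsv[...,1]<60)&(roi>0)).astype(np.uint8)
n,l,st,c=cv2.connectedComponentsWithStats(m)
for i in range(1,n):
    if st[i,4]>40: print(st[i],w(t,c[i],.03))
E
```

```text
[0.4115 0.0458 0.0776] [-0.0001  0.2444  0.9697  0.    ] [-0.1738  0.2435  1.9817  0.      0.9165 -1.2509]
312 [568.556   99.9469] [646.6598 155.5792] ((608.3560180664062, 126.8962173461914), (52.898834228515625, 77.16929626464844), 85.75799560546875)
278 [577.375  -50.5836] [640.7397   1.109 ] ((609.2078857421875, -24.804672241210938), (50.142051696777344, 62.68582534790039), 88.44258880615234)
306 [ 569.6075 -173.4069] [ 637.9009 -116.2483] ((604.6492919921875, -144.82122802734375), (53.732906341552734, 67.57221221923828), 84.50069427490234)
[188 235  31  26 629] [[0.5298 0.3359]]
[182 286  58  18 635] [[0.4153 0.316 ]]
```

The tripod is at (0.415, 0.316) and the lens at (0.530, 0.336), both on the mat. Wrench1 was knocked to y of about 0.127. I'll fit the wrench axes.

```bash
cat >> h.py <<'E'
def axes(f):
    for m in green(f):
        m=cv2.resize(m.astype(np.uint8),None,fx=1,fy=1)
        P=[]
        for y in range(m.shape[0]):
            x=np.nonzero(m[y])[0]
            if len(x) and x.max()-x.min()>13: P.append(w(f,[(x.min()+x.max())/2,y],.014)[0])
        P=np.array(P); s,c=np.polyfit(P[:,0],P[:,1],1)
        yy,xx=np.nonzero(m);p=w(f,np.c_[xx,yy],.014)
        print("tip x %.3f  y at x=.60: %.4f  slope deg %.1f  P std %.4f"%(p[:,0].min(),np.polyval([s,c],.6),np.degrees(np.arctan(s)),np.std(P[:,1]-np.polyval([s,c],P[:,0]))), len(P))
E
python3 - <<'E'
from h import *
t=grab("top"); axes(t)
E
```

```text
tip x 0.564  y at x=.60: 0.1356  slope deg -3.8  P std 0.0005 23
tip x 0.577  y at x=.60: -0.0245  slope deg -1.7  P std 0.0000 24
tip x 0.570  y at x=.60: -0.1444  slope deg -4.0  P std 0.0011 24
```

Request:
{"fn": "servo_tool", "kwargs": {"commands": [[0.4,-0.2,0,0,0,0.04,1],[0.8,-0.36,0,0,0,0.08,1],[0.93,-0.36,0,0,0,0.12,1],[0.93,-0.36,0,0,0,0.147,1],[0.93,-0.36,0,0,0,0.147,1]]}}

```text
time_s: 24.6
ee_pos: [0.5045, 0.0114, 0.0774]
orientation: [-0.0, 0.018, 1.0, 0.0]
wrist_force: [1.1, 0.1, -1.2]
width: 0.0881
grasp_force: 0.0
```

Request:
{"fn": "servo_tool", "kwargs": {"commands": [[0.4,-0.2,-0.1,0,0,0,1],[0.8,-0.35,-0.35,0,0,0,1],[0.93,-0.35,-0.55,0,0,0,1],[0.93,-0.35,-0.55,0,0,0,1],[0.93,-0.35,-0.55,0,0,0,1]]}}

```text
time_s: 25.1
ee_pos: [0.5967, -0.0235, 0.023]
orientation: [-0.001, 0.018, 1.0, 0.0]
wrist_force: [1.0, -0.2, 0.9]
width: 0.0881
grasp_force: 0.0
```

Request:
{"fn": "servo_tool", "kwargs": {"commands": [[0,0,-0.15,0,0,0,1],[0,0,-0.3,0,0,0,1],[0,0,-0.4,0,0,0,1],[0,0,-0.4,0,0,0,1]]}}

```text
time_s: 25.5
ee_pos: [0.5963, -0.0239, -0.0189]
orientation: [-0.002, 0.018, 1.0, 0.0]
wrist_force: [0.4, -0.3, -0.4]
width: 0.088
grasp_force: 0.0
```

Request:
{"fn": "servo_tool", "kwargs": {"commands": [[0,0,-0.02,0,0,0,1],[0,0,-0.03,0,0,0,1],[0,0,-0.03,0,0,0,1]]}}

```text
time_s: 25.8
ee_pos: [0.5976, -0.0242, -0.0199]
orientation: [0.0, 0.018, 1.0, -0.0]
wrist_force: [0.3, -0.1, 0.2]
width: 0.0887
grasp_force: 0.0
```

```bash
python3 - <<'E'
from h import *
s=r.observe();print(s["ee_pos"],s["wrist_force"])
f=grab("wrist","w10.png");grab("side","s10.png")
t=grab("top");axes(t)
E
```

```text
[ 0.59762251 -0.02421091 -0.0199374 ] [ 0.28747948 -0.14760136  0.15100013]
tip x 0.564  y at x=.60: 0.1356  slope deg -3.6  P std 0.0005 23Traceback (most recent call last):
  File "<stdin>", line 4, in <module>
  File "h.py", line 34, in axes
    P=np.array(P); s,c=np.polyfit(P[:,0],P[:,1],1)
                                  ~^^^^^
IndexError: too many indices for array: array is 1-dimensional, but 2 were indexed
```

Request:
{"fn": "servo_tool", "kwargs": {"commands": [[0,0,0,0,0,0,0.4],[0,0,0,0,0,0,0.4],[0,0,0,0,0,0,0.4],[0,0,0,0,0,0,0.4],[0,0,0,0,0,0,0.4],[0,0,0,0,0,0,0.4]]}}

```text
time_s: 26.55
ee_pos: [0.5975, -0.0242, -0.0202]
orientation: [-0.0, 0.018, 1.0, -0.0]
wrist_force: [-0.1, -0.1, 0.2]
width: 0.0555
grasp_force: 30.0
```

Request:
{"fn": "servo_tool", "kwargs": {"commands": [[-0.2,0.01,0.01,0,0,0,0.4],[-0.4,0.02,0.01,0,0,0,0.4],[-0.6,0.02,0.01,0,0,0,0.4],[-0.75,0.02,0.01,0,0,0,0.4],[-0.75,0.02,0.01,0,0,0,0.4]]}}

```text
time_s: 27.05
ee_pos: [0.5211, -0.022, -0.0192]
orientation: [-0.001, 0.018, 1.0, 0.0]
wrist_force: [0.5, 0.4, -0.9]
width: 0.0557
grasp_force: 30.0
```

Request:
{"fn": "servo_tool", "kwargs": {"commands": [[-0.2,0.01,0,0,0,0,0.4],[-0.45,0.01,0,0,0,0,0.4],[-0.75,0.02,0,0,0,0,0.4],[-0.75,0.02,0,0,0,0,0.4],[-0.75,0.02,0.2,0,0,0,0.4],[-0.75,0.02,0.4,0,0,0,0.4],[-0.75,0.02,0.4,0,0,0,0.4]]}}

```text
time_s: 27.75
ee_pos: [0.4502, -0.0208, 0.0228]
orientation: [0.003, 0.017, 1.0, -0.001]
wrist_force: [0.4, -0.4, -0.8]
width: 0.0555
grasp_force: 30.0
```

Request:
{"fn": "servo_tool", "kwargs": {"commands": [[0,0,0,0,0,-0.04,0.4],[0,0,0,0,0,-0.08,0.4],[0,0,0,0,0,-0.12,0.4],[0,0,0,0,0,-0.165,0.4],[0,0,0,0,0,-0.21,0.4],[0,0,0,0,0,-0.255,0.4],[0,0,0,0,0,-0.3,0.4],[0,0,0,0,0,-0.345,0.4],[0,0,0,0,0,-0.39,0.4],[0,0,0,0,0,-0.435,0.4],[0,0,0,0,0,-0.48,0.4],[0,0,0,0,0,-0.5,0.4]]}}

```text
time_s: 28.95
ee_pos: [0.4481, -0.0202, 0.02]
orientation: [-0.0, 0.721, 0.693, -0.0]
wrist_force: [0.9, 0.8, -0.8]
width: 0.0556
grasp_force: 30.0
```

Request:
{"fn": "servo_tool", "kwargs": {"commands": [[0,0,0,0,0,-0.04,0.4],[0,0,0,0,0,-0.08,0.4],[0,0,0,0,0,-0.12,0.4],[0,0,0,0,0,-0.165,0.4],[0,0,0,0,0,-0.21,0.4],[0,0,0,0,0,-0.255,0.4],[0,0,0,0,0,-0.3,0.4],[0,0,0,0,0,-0.345,0.4],[0,0,0,0,0,-0.39,0.4],[0,0,0,0,0,-0.435,0.4],[0,0,0,0,0,-0.48,0.4],[0,0,0,0,0,-0.498,0.4]]}}

```text
time_s: 30.15
ee_pos: [0.4481, -0.0202, 0.02]
orientation: [-0.0, 1.0, -0.017, -0.0]
wrist_force: [-0.9, 0.1, -1.0]
width: 0.0556
grasp_force: 30.0
```

Request:
{"fn": "servo_tool", "kwargs": {"commands": [[0.3,0,0,0,0,0,0.4],[0.6,0,0,0,0,0,0.4],[0.77,0,0,0,0,0,0.4],[0.77,0,0,0,0,0,0.4]]}}

```text
time_s: 30.55
ee_pos: [0.5264, -0.0203, 0.0198]
orientation: [0.0, 1.0, -0.014, 0.001]
wrist_force: [0.0, 0.3, -0.9]
width: 0.0554
grasp_force: 30.0
```

Request:
{"fn": "servo_tool", "kwargs": {"commands": [[0.3,-0.02,0,0,0,0,0.4],[0.6,-0.03,0,0,0,0,0.4],[0.74,-0.03,-0.15,0,0,0,0.4],[0.74,-0.03,-0.3,0,0,0,0.4],[0.74,-0.03,-0.38,0,0,0,0.4],[0.74,-0.03,-0.39,0,0,0,0.4],[0.74,-0.03,-0.39,0,0,0,0.8],[0.74,-0.03,-0.39,0,0,0,0.8],[0.74,-0.03,-0.39,0,0,0,0.8],[0.74,-0.03,-0.39,0,0,0,0.8],[0.74,-0.03,-0.39,0,0,0,0.8]]}}

```text
time_s: 31.65
ee_pos: [0.5985, -0.0232, -0.018]
orientation: [0.0, 1.0, -0.014, 0.0]
wrist_force: [-0.2, -0.3, 0.3]
width: 0.0708
grasp_force: 0.0
```

Request:
{"fn": "servo_tool", "kwargs": {"commands": [[0,0,0.3,0,0,0,0.8],[0,0,0.5,0,0,0,0.8],[-0.3,0,0.5,0,0,0,0.8],[-0.6,0,0.5,0,0,0,0.8],[-0.8,0,0.5,0,0,0,0.8],[-0.8,0,0.5,0,0,0,0.8]]}}

```text
time_s: 32.25
ee_pos: [0.5168, -0.023, 0.032]
orientation: [-0.0, 1.0, -0.015, -0.001]
wrist_force: [0.5, 0.0, -0.3]
width: 0.0708
grasp_force: 0.0
```

Request:
{"fn": "servo_tool", "kwargs": {"commands": [[-0.3,0,0,0,0,0,0.7],[-0.7,0,0,0,0,0,0.7],[-0.7,0,0,0,0,0,0.7],[-0.7,0,0,0,0,0,0.7]]}}

```text
time_s: 32.65
ee_pos: [0.4496, -0.0235, 0.0323]
orientation: [0.0, 1.0, -0.015, 0.001]
wrist_force: [0.5, -1.2, 0.9]
width: 0.0618
grasp_force: 0.0
```

```bash
cat >> h.py <<'E'
def show(f,zs=.014):
    for m in green(f,25):
        yy,xx=np.nonzero(m);p=w(f,np.c_[xx,yy],zs)
        print(len(xx),"min",p.min(0).round(4),"max",p.max(0).round(4),"mean",p.mean(0).round(4),"px",xx.min(),xx.max(),yy.min(),yy.max())
E
python3 - <<'E'
from h import *
s=r.observe();print(s["ee_pos"],s["wrist_force"],s["orientation"])
f=grab("wrist","w11.png");t=grab("top","t11.png");show(t);print("wrist");show(f)
print(px(f,[s["ee_pos"],s["ee_pos"]+[0,0,.025]]))
E
```

```text
[ 0.44959977 -0.02351985  0.03231584] [ 0.4526639  -1.15879188  0.85205496] [ 2.14573182e-04  9.99892950e-01 -1.46058302e-02  8.44279788e-04]
349 min [0.5638 0.1076] max [0.6469 0.1632] mean [0.6082 0.1349] px 275 297 198 231
311 min [ 0.5696 -0.1734] max [ 0.6379 -0.1162] mean [ 0.6089 -0.1448] px 387 409 199 226
562 min [ 0.474 -0.05 ] max [0.6199 0.004 ] mean [ 0.5511 -0.0224] px 339 360 207 266
wrist
1205 min [0.5602 0.1078] max [0.5945 0.1291] mean [0.576  0.1159] px 59 91 0 65
3532 min [ 0.5584 -0.0493] max [0.5912 0.0052] mean [ 0.5716 -0.0222] px 260 353 0 60
999 min [ 0.5692 -0.1338] max [ 0.5877 -0.1118] mean [ 0.5778 -0.1209] px 458 496 0 36
1178 min [ 0.5663 -0.1714] max [ 0.5864 -0.1466] mean [ 0.5761 -0.161 ] px 516 564 0 39
756 min [0.563  0.1402] max [0.5937 0.1659] mean [0.5726 0.1566] px 0 40 4 62
5195 min [ 0.432 -0.033] max [ 0.5581 -0.0074] mean [ 0.5041 -0.0206] px 290 326 62 246
[[315.56537622 235.29849537]
 [315.69134045 253.46459412]]
```

View pics/w11.png

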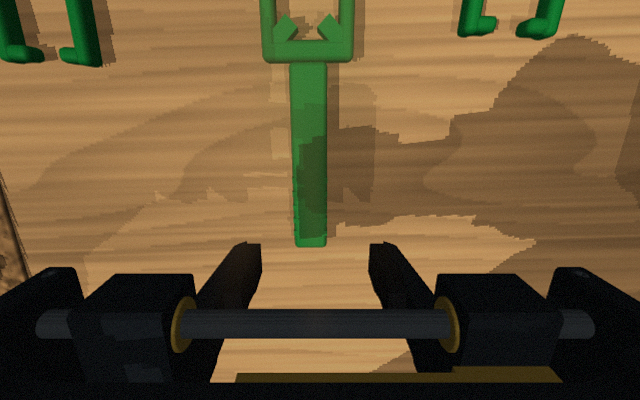

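The wrist view shows wrench2 turned, with its head to +x, the handle straight down the middle and the end at (311,246) between the fingers. I'll grip the handle and push it in.

Request:
{"fn": "servo_tool", "kwargs": {"commands": [[0,0,-0.2,0,0,0,0.7],[0,0,-0.4,0,0,0,0.7],[0,0,-0.51,0,0,0,0.7],[0,0,-0.51,0,0,0,0.7],[0,0,-0.51,0,0,0,0],[0,0,-0.51,0,0,0,0],[0,0,-0.51,0,0,0,0],[0,0,-0.51,0,0,0,0],[0,0,-0.51,0,0,0,0],[0,0,-0.51,0,0,0,0]]}}

```text
time_s: 33.75
ee_pos: [0.4486, -0.0232, -0.0189]
orientation: [0.0, 1.0, -0.014, 0.0]
wrist_force: [-0.6, 1.3, 3.0]
width: 0.0233
grasp_force: 29.9
```

Request:
{"fn": "servo_tool", "kwargs": {"commands": [[0.2,-0.01,0.01,0,0,0,0],[0.4,-0.01,0.01,0,0,0,0],[0.6,-0.02,0.01,0,0,0,0],[0.8,-0.02,0.01,0,0,0,0],[1,-0.02,0.01,0,0,0,0],[1,-0.02,0.01,0,0,0,0]]}}

```text
time_s: 34.35
ee_pos: [0.55, -0.0253, -0.0182]
orientation: [0.0, 1.0, -0.014, 0.001]
wrist_force: [0.5, -0.9, -0.8]
width: 0.0235
grasp_force: 29.9
```

Request:
{"fn": "servo_tool", "kwargs": {"commands": [[0.15,-0.01,0,0,0,0,0],[0.3,-0.01,0,0,0,0,0],[0.4,-0.01,0,0,0,0,0],[0.4,-0.01,0,0,0,0,0]]}}

```text
time_s: 34.75
ee_pos: [0.5883, -0.0262, -0.0184]
orientation: [-0.0, 1.0, -0.014, -0.0]
wrist_force: [-0.7, 0.5, -0.0]
width: 0.0232
grasp_force: 29.9
```

Request:
{"fn": "servo_tool", "kwargs": {"commands": [[0.03,0,0,0,0,0,0],[0.06,0,0,0,0,0,0],[0.06,0,0,0,0,0,0]]}}

```text
time_s: 35.05
ee_pos: [0.5944, -0.0262, -0.0182]
orientation: [-0.0, 1.0, -0.014, -0.0]
wrist_force: [-0.4, -0.0, -0.7]
width: 0.0237
grasp_force: 29.9
```

Then small steps until the head touches the rail.

Request:
{"fn": "servo_tool", "kwargs": {"commands": [[0.02,0,0,0,0,0,0],[0.04,0,0,0,0,0,0],[0.04,0,0,0,0,0,0]]}}

```text
time_s: 35.35
ee_pos: [0.5964, -0.0257, -0.0189]
orientation: [-0.0, 1.0, -0.014, -0.003]
wrist_force: [-7.7, 0.9, 2.6]
width: 0.0232
grasp_force: 29.9
```

Request:
{"fn": "servo_tool", "kwargs": {"commands": [[0.02,0,0,0,0,0,0],[0.03,0,0,0,0,0,0],[0.03,0,0,0,0,0,0]]}}

```text
time_s: 35.65
ee_pos: [0.5964, -0.0256, -0.019]
orientation: [-0.001, 1.0, -0.014, -0.007]
wrist_force: [-24.5, 0.0, 14.1]
width: 0.0227
grasp_force: 29.9
```

Contact: about 24 N at x = 0.596. I'll release it and go to wrench3.

Request:
{"fn": "servo_tool", "kwargs": {"commands": [[-0.05,0,0,0,0,0,0],[-0.05,0,0,0,0,0,0.6],[-0.05,0,0,0,0,0,0.6],[-0.05,0,0,0,0,0,0.6],[-0.05,0,0,0,0,0,0.6],[-0.05,0,0.3,0,0,0,0.6],[-0.05,0,0.7,0,0,0,0.6],[-0.05,0,0.7,0,0,0,0.6]]}}

```text
time_s: 36.45
ee_pos: [0.5993, -0.0267, 0.0568]
orientation: [0.001, 1.0, -0.014, 0.004]
wrist_force: [-0.3, -0.2, -0.1]
width: 0.0526
grasp_force: 0.0
```

```bash
python3 - <<'E'
from h import *
s=r.observe();print(s["ee_pos"],s["wrist_force"],s["orientation"],s["joint_pos"])
f=grab("wrist","w12.png");t=grab("top","t12.png");show(t)
E
```

```text
[ 0.5993203  -0.0267214   0.05681409] [-0.33995584 -0.19793615 -0.05661944] [ 9.97788074e-04  9.99887609e-01 -1.42894865e-02  4.42533121e-03] [-2.39667939e-01  6.21804153e-01  1.44801267e+00  3.75320465e-05
  1.06270302e+00  1.35969052e+00]
345 min [0.5638 0.1075] max [0.6469 0.1632] mean [0.6082 0.1344] px 275 297 198 231
```

Request:
{"fn": "servo_tool", "kwargs": {"commands": [[-0.03,-0.3,0,0,0,-0.013,1],[-0.04,-0.6,0,0,0,-0.013,1],[-0.04,-0.6,0,0,0,-0.013,1],[-0.04,-0.6,0,0,0,-0.013,1]]}}

```text
time_s: 36.95
ee_pos: [0.5919, -0.0861, 0.0506]
orientation: [-0.0, 0.999, -0.035, -0.001]
wrist_force: [-0.3, 0.8, -0.4]
width: 0.0828
grasp_force: 0.0
```

Request:
{"fn": "servo_tool", "kwargs": {"commands": [[-0.04,-0.3,0,0,0,0,1],[-0.04,-0.57,0,0,0,0,1],[-0.04,-0.57,-0.2,0,0,0,1],[-0.04,-0.57,-0.35,0,0,0,1],[-0.04,-0.57,-0.35,0,0,0,1]]}}

```text
time_s: 37.45
ee_pos: [0.5871, -0.1414, 0.0141]
orientation: [-0.001, 0.999, -0.034, -0.002]
wrist_force: [0.3, -0.0, 0.5]
width: 0.0881
grasp_force: 0.0
```

```bash
python3 - <<'E'
from h import *
s=r.observe();print(s["ee_pos"],s["wrist_force"],s["orientation"])
t=grab("top","t13.png");show(t)
f=grab("wrist","w13.png")
V=np.array(f["view"]);V[:3,3]=V[:3,3]-V[:3,:3]@np.array([0,0,.025]);f["view"]=V
print("wrist");show(f)
E
```

```text
[ 0.58705483 -0.1414084   0.01407311] [ 0.31998771 -0.02785561  0.51139878] [-0.00110489  0.99940965 -0.03425291 -0.00242454]
345 min [0.5638 0.1075] max [0.6469 0.1632] mean [0.6083 0.1346] px 275 297 198 231
228 min [ 0.5802 -0.038 ] max [ 0.6407 -0.0144] mean [ 0.6106 -0.0258] px 346 355 199 223
wrist
3675 min [ 0.5549 -0.1775] max [ 0.6213 -0.1119] mean [ 0.5942 -0.1457] px 277 362 176 257
2645 min [ 0.5655 -0.0284] max [0.6257 0.0063] mean [ 0.5969 -0.0088] px 110 170 184 257
```

Request:
{"fn": "servo_tool", "kwargs": {"commands": [[0.02,-0.02,-0.1,0,0,0,1],[0.02,-0.02,-0.22,0,0,0,1],[0.02,-0.02,-0.34,0,0,0,1],[0.02,-0.02,-0.34,0,0,0,1],[0.02,-0.02,-0.34,0,0,0,0.4],[0.02,-0.02,-0.34,0,0,0,0.4],[0.02,-0.02,-0.34,0,0,0,0.4],[0.02,-0.02,-0.34,0,0,0,0.4],[0.02,-0.02,-0.34,0,0,0,0.4],[0.02,-0.02,-0.34,0,0,0,0.4]]}}

```text
time_s: 38.55
ee_pos: [0.5906, -0.1453, -0.0169]
orientation: [0.0, 0.999, -0.035, 0.0]
wrist_force: [-0.4, -0.2, 2.4]
width: 0.0546
grasp_force: 30.0
```

Request:
{"fn": "servo_tool", "kwargs": {"commands": [[-0.2,0.01,0.01,0,0,0,0.4],[-0.4,0.02,0.01,0,0,0,0.4],[-0.6,0.03,0.01,0,0,0,0.4],[-0.75,0.04,0.01,0,0,0,0.4],[-0.75,0.04,0.01,0,0,0,0.4]]}}

```text
time_s: 39.05
ee_pos: [0.5142, -0.1409, -0.0162]
orientation: [-0.0, 0.999, -0.035, -0.001]
wrist_force: [0.5, -0.5, -0.7]
width: 0.0548
grasp_force: 30.0
```

Request:
{"fn": "servo_tool", "kwargs": {"commands": [[-0.2,0.01,0,0,0,0,0.4],[-0.45,0.02,0,0,0,0,0.4],[-0.75,0.03,0,0,0,0,0.4],[-0.75,0.03,0,0,0,0,0.4],[-0.75,0.03,0.2,0,0,0,0.4],[-0.75,0.03,0.4,0,0,0,0.4],[-0.75,0.03,0.4,0,0,0,0.4]]}}

```text
time_s: 39.75
ee_pos: [0.4429, -0.1392, 0.0258]
orientation: [0.001, 0.999, -0.035, 0.002]
wrist_force: [-0.4, -0.2, -0.7]
width: 0.0547
grasp_force: 30.0
```

Request:
{"fn": "servo_tool", "kwargs": {"commands": [[0,0.2,0,0,0,0,0.4],[0,0.35,0,0,0,0,0.4],[0,0.35,0,0,0,0,0.4]]}}

```text
time_s: 40.05
ee_pos: [0.4404, -0.1016, 0.0232]
orientation: [-0.0, 0.999, -0.034, -0.001]
wrist_force: [-1.0, 0.7, -1.4]
width: 0.0547
grasp_force: 30.0
```

```bash
python3 - <<'E'
from h import *
t=grab("top");t0=cv2.imread("pics/top0.png")
hsv=cv2.cvtColor(t0,40);m=cv2.inRange(hsv,(5,160,40),(16,255,255));m[:, :430]=0;m[:,530:]=0
n,l,st,c=cv2.connectedComponentsWithStats(m);i=1+st[1:,4].argmax();print(st[i])
yy,xx=np.nonzero(l==i)
for r_ in range(212,284,8):
    x=xx[yy==r_];print(r_,x.min(),w(t,[x.min(),r_],.102)[0].round(3),w(t,[x.min(),r_],.0)[0].round(3))
print(r.observe()["ee_pos"])
E
```

```text
[ 452  210   70   72 4121]
212 476 [ 0.597 -0.304] [ 0.601 -0.347]
220 453 [ 0.58  -0.251] [ 0.582 -0.287]
228 458 [ 0.562 -0.261] [ 0.562 -0.299]
236 458 [ 0.544 -0.26 ] [ 0.541 -0.298]
244 455 [ 0.526 -0.253] [ 0.521 -0.289]
252 453 [ 0.508 -0.247] [ 0.501 -0.283]
260 454 [ 0.49  -0.249] [ 0.481 -0.285]
268 456 [ 0.472 -0.252] [ 0.461 -0.289]
276 460 [ 0.454 -0.26 ] [ 0.441 -0.298]
[ 0.44063341 -0.10255027  0.02333335]
```

Request:
{"fn": "servo_tool", "kwargs": {"commands": [[0,0,0,0,0,0.04,0.4],[0,0,0,0,0,0.08,0.4],[0,0,0,0,0,0.12,0.4],[0,0,0,0,0,0.165,0.4],[0,0,0,0,0,0.21,0.4],[0,0,0,0,0,0.255,0.4],[0,0,0,0,0,0.3,0.4],[0,0,0,0,0,0.345,0.4],[0,0,0,0,0,0.39,0.4],[0,0,0,0,0,0.435,0.4],[0,0,0,0,0,0.48,0.4],[0,0,0,0,0,0.507,0.4]]}}

```text
time_s: 41.3
ee_pos: [0.4408, -0.1038, 0.0236]
orientation: [0.0, 0.722, 0.692, -0.0]
wrist_force: [0.3, 0.4, -1.2]
width: 0.0547
grasp_force: 30.0
```

Request:
{"fn": "servo_tool", "kwargs": {"commands": [[0,0,0,0,0,0.04,0.4],[0,0,0,0,0,0.08,0.4],[0,0,0,0,0,0.12,0.4],[0,0,0,0,0,0.165,0.4],[0,0,0,0,0,0.21,0.4],[0,0,0,0,0,0.255,0.4],[0,0,0,0,0,0.3,0.4],[0,0,0,0,0,0.345,0.4],[0,0,0,0,0,0.39,0.4],[0,0,0,0,0,0.435,0.4],[0,0,0,0,0,0.48,0.4],[0,0,0,0,0,0.507,0.4]]}}

```text
time_s: 42.5
ee_pos: [0.4408, -0.1038, 0.0236]
orientation: [0.0, 0.01, 1.0, -0.0]
wrist_force: [0.6, 0.4, -0.3]
width: 0.0545
grasp_force: 30.0
```

Request:
{"fn": "servo_tool", "kwargs": {"commands": [[0.3,-0.2,0,0,0,0,0.4],[0.6,-0.36,0,0,0,0,0.4],[0.8,-0.36,0,0,0,0,0.4],[0.8,-0.36,0,0,0,0,0.4]]}}

```text
time_s: 42.9
ee_pos: [0.5222, -0.1402, 0.0234]
orientation: [0.001, 0.013, 1.0, -0.0]
wrist_force: [-0.4, -0.2, -1.6]
width: 0.0547
grasp_force: 30.0
```

Request:
{"fn": "servo_tool", "kwargs": {"commands": [[0.3,0,0,0,0,0,0.4],[0.6,0,0,0,0,0,0.4],[0.77,0,0,0,0,0,0.4],[0.77,0,0,0,0,0,0.4],[0.77,0,0,0,0,0,0.4]]}}

```text
time_s: 43.4
ee_pos: [0.5963, -0.1391, 0.0232]
orientation: [-0.001, 0.013, 1.0, 0.0]
wrist_force: [-0.9, 0.3, -1.5]
width: 0.0543
grasp_force: 30.0
```

Request:
{"fn": "servo_tool", "kwargs": {"commands": [[0,0,-0.2,0,0,0,0.4],[0,0,-0.35,0,0,0,0.4],[0,0,-0.4,0,0,0,0.4],[0,0,-0.4,0,0,0,0.4],[0,0,-0.4,0,0,0,0.8],[0,0,-0.4,0,0,0,0.8],[0,0,-0.4,0,0,0,0.8],[0,0,-0.4,0,0,0,0.8],[0,0,-0.1,0,0,0,0.8],[0,0,0.1,0,0,0,0.8],[0,0,0.1,0,0,0,0.8]]}}

```text
time_s: 44.5
ee_pos: [0.5989, -0.1398, 0.0365]
orientation: [0.002, 0.013, 1.0, -0.001]
wrist_force: [-0.2, 0.3, 0.2]
width: 0.0707
grasp_force: 0.0
```

Request:
{"fn": "servo_tool", "kwargs": {"commands": [[-0.3,0,0,0,0,0,0.7],[-0.6,0,0,0,0,0,0.7],[-0.75,0,0,0,0,0,0.7],[-0.75,0,0,0,0,0,0.7]]}}

```text
time_s: 44.9
ee_pos: [0.5208, -0.1389, 0.033]
orientation: [-0.001, 0.013, 1.0, 0.0]
wrist_force: [0.2, 0.0, 0.3]
width: 0.0612
grasp_force: 0.0
```

Request:
{"fn": "servo_tool", "kwargs": {"commands": [[-0.3,0,0,0,0,0,0.7],[-0.6,0,0,0,0,0,0.7],[-0.74,0,0,0,0,0,0.7],[-0.74,0,0,0,0,0,0.7],[-0.74,0,0,0,0,0,0.7]]}}

```text
time_s: 45.4
ee_pos: [0.4496, -0.1395, 0.0338]
orientation: [0.0, 0.013, 1.0, -0.0]
wrist_force: [0.5, -0.1, 0.2]
width: 0.0617
grasp_force: 0.0
```

```bash
python3 - <<'E'
from h import *
s=r.observe();print(s["ee_pos"],s["wrist_force"],s["orientation"])
t=grab("top","t14.png");show(t)
f=grab("wrist","w14.png")
V=np.array(f["view"]);V[:3,3]=V[:3,3]-V[:3,:3]@np.array([0,0,.025]);f["view"]=V
print("wrist");show(f)
E
```

```text
[ 0.44961831 -0.13949659  0.03378226] [ 0.47627443 -0.0714623   0.24098989] [ 4.17805833e-04  1.29016559e-02  9.99916666e-01 -1.85225197e-04]
349 min [0.5638 0.1075] max [0.6469 0.1632] mean [0.6082 0.1347] px 275 297 198 231
225 min [ 0.5802 -0.0374] max [ 0.6407 -0.0144] mean [ 0.6106 -0.0258] px 346 355 199 223
614 min [ 0.4663 -0.1654] max [ 0.6184 -0.1107] mean [ 0.5442 -0.1372] px 385 406 207 268
wrist
3384 min [ 0.4343 -0.1505] max [ 0.5459 -0.1224] mean [ 0.4882 -0.1362] px 303 335 193 308
1425 min [ 0.5799 -0.1696] max [ 0.6247 -0.1073] mean [ 0.5971 -0.1386] px 288 351 338 372
```

Request:
{"fn": "servo_tool", "kwargs": {"commands": [[0,0.03,-0.2,0,0,0,0.7],[0,0.03,-0.4,0,0,0,0.7],[0,0.03,-0.51,0,0,0,0.7],[0,0.03,-0.51,0,0,0,0.7],[0,0.03,-0.51,0,0,0,0],[0,0.03,-0.51,0,0,0,0],[0,0.03,-0.51,0,0,0,0],[0,0.03,-0.51,0,0,0,0],[0,0.03,-0.51,0,0,0,0],[0,0.03,-0.51,0,0,0,0]]}}

```text
time_s: 46.5
ee_pos: [0.4486, -0.1362, -0.0169]
orientation: [0.0, 0.013, 1.0, -0.0]
wrist_force: [-0.3, 0.6, 3.1]
width: 0.0227
grasp_force: 30.0
```

Request:
{"fn": "servo_tool", "kwargs": {"commands": [[0.2,-0.01,0.01,0,0,0,0],[0.4,-0.01,0.01,0,0,0,0],[0.6,-0.02,0.01,0,0,0,0],[0.8,-0.02,0.01,0,0,0,0],[1,-0.02,0.01,0,0,0,0],[1,-0.02,0.01,0,0,0,0]]}}

```text
time_s: 47.1
ee_pos: [0.55, -0.1382, -0.0163]
orientation: [0.001, 0.012, 1.0, -0.0]
wrist_force: [-0.4, 0.1, -0.5]
width: 0.0226
grasp_force: 30.0
```

Request:
{"fn": "servo_tool", "kwargs": {"commands": [[0.15,-0.01,0,0,0,0,0],[0.3,-0.01,0,0,0,0,0],[0.36,-0.01,0,0,0,0,0],[0.36,-0.01,0,0,0,0,0]]}}

```text
time_s: 47.5
ee_pos: [0.5841, -0.1391, -0.0164]
orientation: [-0.0, 0.013, 1.0, 0.0]
wrist_force: [-0.4, -0.4, -0.1]
width: 0.0226
grasp_force: 30.0
```

Request:
{"fn": "servo_tool", "kwargs": {"commands": [[0.03,0,0,0,0,0,0],[0.06,0,0,0,0,0,0],[0.06,0,0,0,0,0,0]]}}

```text
time_s: 47.8
ee_pos: [0.5905, -0.1392, -0.0161]
orientation: [0.0, 0.013, 1.0, -0.0]
wrist_force: [0.4, 0.3, -0.9]
width: 0.0229
grasp_force: 30.0
```

Request:
{"fn": "servo_tool", "kwargs": {"commands": [[0.02,0,0,0,0,0,0],[0.04,0,0,0,0,0,0],[0.04,0,0,0,0,0,0]]}}

```text
time_s: 48.1
ee_pos: [0.5946, -0.1391, -0.0162]
orientation: [-0.0, 0.013, 1.0, 0.0]
wrist_force: [0.2, 0.0, 0.2]
width: 0.0222
grasp_force: 30.0
```

Request:
{"fn": "servo_tool", "kwargs": {"commands": [[0.02,0,0,0,0,0,0],[0.03,0,0,0,0,0,0],[0.03,0,0,0,0,0,0]]}}

```text
time_s: 48.4
ee_pos: [0.5948, -0.1386, -0.0169]
orientation: [-0.004, 0.013, 1.0, 0.001]
wrist_force: [-13.0, 1.1, 4.8]
width: 0.0223
grasp_force: 30.0
```

Request:
{"fn": "servo_tool", "kwargs": {"commands": [[-0.04,0,0,0,0,0,0],[-0.04,0,0,0,0,0,0.6],[-0.04,0,0,0,0,0,0.6],[-0.04,0,0,0,0,0,0.6],[-0.04,0,0,0,0,0,0.6],[-0.04,0,0.3,0,0,0,0.6],[-0.04,0,0.7,0,0,0,0.6],[-0.04,0,0.7,0,0,0,0.6]]}}

```text
time_s: 49.2
ee_pos: [0.5961, -0.1402, 0.059]
orientation: [0.004, 0.013, 1.0, -0.002]
wrist_force: [0.4, -0.1, 0.2]
width: 0.0528
grasp_force: 0.0
```

Request:
{"fn": "servo_tool", "kwargs": {"commands": [[-0.03,0.3,0,0,0,0,0.8],[-0.03,0.6,0,0,0,0,0.8],[-0.03,0.92,0,0,0,0,0.8],[-0.03,0.92,0,0,0,0,0.8]]}}

```text
time_s: 49.6
ee_pos: [0.5901, -0.0439, 0.0533]
orientation: [-0.0, 0.011, 1.0, 0.0]
wrist_force: [-0.2, -1.2, 0.5]
width: 0.0705
grasp_force: 0.0
```

Request:
{"fn": "servo_tool", "kwargs": {"commands": [[-0.03,0.4,0,0,0,-0.012,1],[-0.03,0.92,0,0,0,-0.012,1],[-0.03,0.92,0,0,0,-0.012,1]]}}

```text
time_s: 49.9
ee_pos: [0.587, 0.0487, 0.0534]
orientation: [-0.0, 0.03, 1.0, 0.0]
wrist_force: [-0.7, -0.3, -0.6]
width: 0.0879
grasp_force: 0.0
```

Request:
{"fn": "servo_tool", "kwargs": {"commands": [[0,0.4,0,0,0,0,1],[0,0.92,0,0,0,0,1],[0,0.92,-0.2,0,0,0,1],[0,0.92,-0.35,0,0,0,1],[0,0.92,-0.35,0,0,0,1],[0,0.92,-0.35,0,0,0,1]]}}

```text
time_s: 50.5
ee_pos: [0.5877, 0.1354, 0.0187]
orientation: [-0.0, 0.032, 0.999, -0.0]
wrist_force: [-0.6, -0.3, 0.4]
width: 0.0878
grasp_force: 0.0
```

```bash
python3 - <<'E'
from h import *
s=r.observe();print(s["ee_pos"],s["wrist_force"],s["orientation"])
t=grab("top","t15.png");show(t)
f=grab("wrist","w15.png")
V=np.array(f["view"]);V[:3,3]=V[:3,3]-V[:3,:3]@np.array([0,0,.025]);f["view"]=V
print("wrist");show(f)
E
```

```text
[0.58773147 0.13539312 0.01867614] [-0.64886314 -0.30225852  0.430328  ] [-2.80853391e-04  3.24759252e-02  9.99472474e-01 -1.00420303e-04]
222 min [ 0.5802 -0.0373] max [ 0.6407 -0.0145] mean [ 0.6107 -0.0257] px 346 355 199 223
235 min [ 0.5751 -0.1508] max [ 0.6356 -0.1266] mean [ 0.6055 -0.1383] px 391 400 200 224
wrist
4816 min [0.5655 0.1035] max [0.6728 0.1697] mean [0.6177 0.1361] px 277 358 192 308
1533 min [ 0.5831 -0.0639] max [ 0.626  -0.0305] mean [ 0.6046 -0.0479] px 66 111 225 273
```

Request:
{"fn": "servo_tool", "kwargs": {"commands": [[0,0,-0.1,0,0,0,1],[0,0,-0.22,0,0,0,1],[0,0,-0.36,0,0,0,1],[0,0,-0.36,0,0,0,1],[0,0,-0.36,0,0,0,0.4],[0,0,-0.36,0,0,0,0.4],[0,0,-0.36,0,0,0,0.4],[0,0,-0.36,0,0,0,0.4],[0,0,-0.36,0,0,0,0.4],[0,0,-0.36,0,0,0,0.4]]}}

```text
time_s: 51.6
ee_pos: [0.5877, 0.1369, -0.0169]
orientation: [0.0, 0.032, 0.999, 0.0]
wrist_force: [0.4, -0.2, 1.9]
width: 0.0546
grasp_force: 30.0
```

Request:
{"fn": "servo_tool", "kwargs": {"commands": [[-0.2,0.01,0.01,0,0,0,0.4],[-0.4,0.02,0.01,0,0,0,0.4],[-0.6,0.03,0.01,0,0,0,0.4],[-0.75,0.04,0.01,0,0,0,0.4],[-0.75,0.04,0.01,0,0,0,0.4]]}}

```text
time_s: 52.1
ee_pos: [0.5111, 0.141, -0.0162]
orientation: [-0.001, 0.031, 1.0, -0.0]
wrist_force: [0.5, -0.6, 0.0]
width: 0.0544
grasp_force: 30.0
```

Request:
{"fn": "servo_tool", "kwargs": {"commands": [[-0.2,0.01,0,0,0,0,0.4],[-0.45,0.02,0,0,0,0,0.4],[-0.73,0.03,0,0,0,0,0.4],[-0.73,0.03,0,0,0,0,0.4],[-0.73,0.03,0.2,0,0,0,0.4],[-0.73,0.03,0.4,0,0,0,0.4],[-0.73,0.03,0.4,0,0,0,0.4]]}}

```text
time_s: 52.8
ee_pos: [0.4422, 0.1439, 0.0258]
orientation: [0.003, 0.032, 0.999, 0.0]
wrist_force: [0.0, 0.8, -1.1]
width: 0.0548
grasp_force: 30.0
```

Request:
{"fn": "servo_tool", "kwargs": {"commands": [[0,-0.05,0,0,0,-0.04,0.4],[0,-0.15,0,0,0,-0.08,0.4],[0,-0.25,0,0,0,-0.12,0.4],[0,-0.36,0,0,0,-0.165,0.4],[0,-0.36,0,0,0,-0.21,0.4],[0,-0.36,0,0,0,-0.255,0.4],[0,-0.36,0,0,0,-0.3,0.4],[0,-0.36,0,0,0,-0.345,0.4],[0,-0.36,0,0,0,-0.39,0.4],[0,-0.36,0,0,0,-0.435,0.4],[0,-0.36,0,0,0,-0.48,0.4],[0,-0.36,0,0,0,-0.493,0.4]]}}

```text
time_s: 54.0
ee_pos: [0.4401, 0.1077, 0.023]
orientation: [-0.0, 0.723, 0.691, -0.0]
wrist_force: [-0.5, 0.3, -1.5]
width: 0.0544
grasp_force: 30.0
```

Request:
{"fn": "servo_tool", "kwargs": {"commands": [[0,0,0,0,0,-0.04,0.4],[0,0,0,0,0,-0.08,0.4],[0,0,0,0,0,-0.12,0.4],[0,0,0,0,0,-0.165,0.4],[0,0,0,0,0,-0.21,0.4],[0,0,0,0,0,-0.255,0.4],[0,0,0,0,0,-0.3,0.4],[0,0,0,0,0,-0.345,0.4],[0,0,0,0,0,-0.39,0.4],[0,0,0,0,0,-0.435,0.4],[0,0,0,0,0,-0.48,0.4],[0,0,0,0,0,-0.493,0.4]]}}

```text
time_s: 55.2
ee_pos: [0.4401, 0.1077, 0.023]
orientation: [-0.0, 1.0, -0.012, -0.0]
wrist_force: [0.3, 0.7, -0.9]
width: 0.0544
grasp_force: 30.0
```

Request:
{"fn": "servo_tool", "kwargs": {"commands": [[0.3,0,0,0,0,0,0.4],[0.6,0,0,0,0,0,0.4],[0.8,0,0,0,0,0,0.4],[0.8,0,0,0,0,0,0.4]]}}

```text
time_s: 55.6
ee_pos: [0.5217, 0.1074, 0.0228]
orientation: [0.0, 1.0, -0.01, 0.001]
wrist_force: [-0.0, -0.2, -1.0]
width: 0.0544
grasp_force: 30.0
```

Request:
{"fn": "servo_tool", "kwargs": {"commands": [[0.3,0,0,0,0,0,0.4],[0.6,0,0,0,0,0,0.4],[0.76,0,0,0,0,0,0.4],[0.76,0,0,0,0,0,0.4],[0.76,0,0,0,0,0,0.4]]}}

```text
time_s: 56.1
ee_pos: [0.5943, 0.1078, 0.0229]
orientation: [-0.0, 1.0, -0.01, -0.001]
wrist_force: [-0.2, 0.2, -1.7]
width: 0.0543
grasp_force: 30.0
```

Request:
{"fn": "servo_tool", "kwargs": {"commands": [[0,0,-0.2,0,0,0,0.4],[0,0,-0.35,0,0,0,0.4],[0,0,-0.395,0,0,0,0.4],[0,0,-0.395,0,0,0,0.4],[0,0,-0.395,0,0,0,0.8],[0,0,-0.395,0,0,0,0.8],[0,0,-0.395,0,0,0,0.8],[0,0,-0.395,0,0,0,0.8],[0,0,-0.1,0,0,0,0.8],[0,0,0.1,0,0,0,0.8],[0,0,0.1,0,0,0,0.8]]}}

```text
time_s: 57.2
ee_pos: [0.5971, 0.1079, 0.0365]
orientation: [-0.0, 1.0, -0.01, 0.003]
wrist_force: [-0.4, -0.2, 0.3]
width: 0.0705
grasp_force: 0.0
```

Request:
{"fn": "servo_tool", "kwargs": {"commands": [[-0.3,0,0,0,0,0,0.7],[-0.6,0,0,0,0,0,0.7],[-0.75,0,0,0,0,0,0.7],[-0.75,0,0,0,0,0,0.7]]}}

```text
time_s: 57.6
ee_pos: [0.5187, 0.108, 0.033]
orientation: [-0.0, 1.0, -0.01, -0.001]
wrist_force: [-0.1, 0.5, -0.9]
width: 0.0619
grasp_force: 0.0
```

Request:
{"fn": "servo_tool", "kwargs": {"commands": [[-0.3,0,0,0,0,0,0.7],[-0.6,0,0,0,0,0,0.7],[-0.71,0,0,0,0,0,0.7],[-0.71,0,0,0,0,0,0.7],[-0.71,0,0,0,0,0,0.7]]}}

```text
time_s: 58.1
ee_pos: [0.4507, 0.1077, 0.0338]
orientation: [-0.0, 1.0, -0.01, 0.0]
wrist_force: [-0.1, 0.1, -0.5]
width: 0.0617
grasp_force: 0.0
```

```bash
python3 - <<'E'
from h import *
s=r.observe();print(s["ee_pos"],s["wrist_force"],s["orientation"])
t=grab("top","t16.png");show(t)
f=grab("wrist","w16.png")
V=np.array(f["view"]);V[:3,3]=V[:3,3]-V[:3,:3]@np.array([0,0,.025]);f["view"]=V
print("wrist");show(f)
E
```

```text
[0.45074149 0.10773589 0.03377706] [-0.0909497   0.08009682 -0.50087738] [-9.22585653e-06  9.99951771e-01 -9.80935868e-03  4.81195605e-04]
229 min [ 0.5802 -0.0377] max [ 0.6407 -0.0142] mean [ 0.6105 -0.0258] px 346 355 199 223
250 min [ 0.5751 -0.1508] max [ 0.6381 -0.1263] mean [ 0.6062 -0.1384] px 391 400 199 224
618 min [0.4675 0.0801] max [0.6191 0.1334] mean [0.545  0.1085] px 287 308 209 270
wrist
3493 min [0.5621 0.0782] max [0.6    0.1402] mean [0.5773 0.1093] px 263 356 0 62
1321 min [ 0.5808 -0.057 ] max [ 0.5967 -0.0208] mean [ 0.5892 -0.038 ] px 506 562 0 27
5351 min [0.4196 0.0968] max [0.562  0.1262] mean [0.4995 0.1112] px 292 328 63 246
```

Request:
{"fn": "servo_tool", "kwargs": {"commands": [[0,0.02,-0.2,0,0,0,0.7],[0,0.02,-0.4,0,0,0,0.7],[0,0.02,-0.51,0,0,0,0.7],[0,0.02,-0.51,0,0,0,0.7],[0,0.02,-0.51,0,0,0,0],[0,0.02,-0.51,0,0,0,0],[0,0.02,-0.51,0,0,0,0],[0,0.02,-0.51,0,0,0,0],[0,0.02,-0.51,0,0,0,0],[0,0.02,-0.51,0,0,0,0]]}}

```text
time_s: 59.2
ee_pos: [0.4497, 0.1098, -0.0169]
orientation: [-0.0, 1.0, -0.01, 0.0]
wrist_force: [0.4, 0.0, 2.9]
width: 0.0225
grasp_force: 30.0
```

Request:
{"fn": "servo_tool", "kwargs": {"commands": [[0.2,-0.01,0.01,0,0,0,0],[0.4,-0.01,0.01,0,0,0,0],[0.6,-0.02,0.01,0,0,0,0],[0.8,-0.02,0.01,0,0,0,0],[1,-0.02,0.01,0,0,0,0],[1,-0.02,0.01,0,0,0,0]]}}

```text
time_s: 59.8
ee_pos: [0.5511, 0.1076, -0.0162]
orientation: [0.0, 1.0, -0.01, 0.001]
wrist_force: [-0.3, 0.1, -1.5]
width: 0.0227
grasp_force: 30.0
```

Request:
{"fn": "servo_tool", "kwargs": {"commands": [[0.15,-0.01,0,0,0,0,0],[0.3,-0.01,0,0,0,0,0],[0.42,-0.01,0,0,0,0,0],[0.42,-0.01,0,0,0,0,0]]}}

```text
time_s: 60.2
ee_pos: [0.5915, 0.1068, -0.0164]
orientation: [-0.0, 1.0, -0.01, 0.0]
wrist_force: [-0.2, -0.1, -0.3]
width: 0.0228
grasp_force: 30.0
```

Request:
{"fn": "servo_tool", "kwargs": {"commands": [[0.03,0,0,0,0,0,0],[0.06,0,0,0,0,0,0],[0.06,0,0,0,0,0,0]]}}

```text
time_s: 60.5
ee_pos: [0.5973, 0.1069, -0.0161]
orientation: [-0.0, 1.0, -0.01, -0.0]
wrist_force: [-0.3, 0.0, -0.9]
width: 0.0222
grasp_force: 30.0
```

Request:
{"fn": "servo_tool", "kwargs": {"commands": [[0.02,0,0,0,0,0,0],[0.04,0,0,0,0,0,0],[0.04,0,0,0,0,0,0]]}}

```text
time_s: 60.8
ee_pos: [0.6013, 0.1069, -0.0163]
orientation: [-0.0, 1.0, -0.01, -0.0]
wrist_force: [-1.0, -0.5, 0.3]
width: 0.0226
grasp_force: 30.0
```

Request:
{"fn": "servo_tool", "kwargs": {"commands": [[0.02,0,0,0,0,0,0],[0.03,0,0,0,0,0,0],[0.03,0,0,0,0,0,0]]}}

```text
time_s: 61.1
ee_pos: [0.6014, 0.1071, -0.0169]
orientation: [-0.0, 1.0, -0.009, -0.004]
wrist_force: [-13.7, 0.5, 6.1]
width: 0.0223
grasp_force: 30.0
```

The head is on the rail. I'll release, retreat and check the whole scene.

Request:
{"fn": "servo_tool", "kwargs": {"commands": [[-0.04,0,0,0,0,0,0],[-0.04,0,0,0,0,0,0.6],[-0.04,0,0,0,0,0,0.6],[-0.04,0,0,0,0,0,0.6],[-0.04,0,0,0,0,0,0.6],[-0.04,0,0.3,0,0,0,0.6],[-0.04,0,0.9,0,0,0,0.6],[-0.04,0,0.9,0,0,0,0.6]]}}

```text
time_s: 61.9
ee_pos: [0.6031, 0.1068, 0.0792]
orientation: [0.0, 1.0, -0.01, 0.004]
wrist_force: [0.5, -0.5, 0.8]
width: 0.0527
grasp_force: 0.0
```

Request:
{"fn": "servo_tool", "kwargs": {"commands": [[-0.4,-0.3,0.4,0,0,0,1],[-0.8,-0.6,0.8,0,0,0,1],[-1,-0.8,1,0,0,0,1],[-1,-0.8,1,0,0,0,1],[-1,-0.8,1,0,0,0,1]]}}

```text
time_s: 62.4
ee_pos: [0.5007, 0.0261, 0.1747]
orientation: [0.0, 1.0, -0.01, 0.001]
wrist_force: [-0.3, -0.3, -0.6]
width: 0.0878
grasp_force: 0.0
```

Request:
{"fn": "servo_tool", "kwargs": {"commands": [[-0.4,0,0,0,0,0,1],[-0.8,0,0,0,0,0,1],[-1,0,0,0,0,0,1],[-1,0,0,0,0,0,1],[-1,0,0,0,0,0,1]]}}

```text
time_s: 62.9
ee_pos: [0.4015, 0.0271, 0.1733]
orientation: [-0.0, 1.0, -0.009, -0.0]
wrist_force: [1.2, -0.5, -0.6]
width: 0.088
grasp_force: 0.0
```

```bash
python3 - <<'E'
from h import *
s=r.observe();print(s["time_s"],s["ee_pos"],s["width"],s["wrist_force"])
t=grab("top","t17.png");show(t)
hsv=cv2.cvtColor(t["color"],40)
m=np.zeros(hsv.shape[:2],np.uint8);m[228:308,180:258]=(hsv[228:308,180:258,1]<60)
n,l,st,c=cv2.connectedComponentsWithStats(m)
for i in range(1,n):
    if st[i,4]>40: print(st[i],w(t,c[i],.03))
# under-glass: tinted green, estimates of head and tips
mm=cv2.inRange(hsv,(48,30,40),(95,255,255));mm[:140]=0;mm[232:]=0;mm[:,:272]=0;mm[:,430:]=0
for a,b in((272,322),(325,374),(378,428)):
    rows=[(y,np.nonzero(mm[y,a:b])[0]) for y in range(140,228,5)]
    print([(y,a+int(x.min()),a+int(x.max())) for y,x in rows if len(x)>2])
# bystanders: template shift against the start
a=cv2.imread("pics/top0.png")
for nm,(x,y,h) in dict(drybox=(485,246,42),cap=(322,157,18),card=(384,163,26),hood=(219,170,22),meter=(471,160,28),jar=(167,183,20)).items():
    A=a[y-h:y+h,x-h:x+h];B=t["color"][y-h-12:y+h+12,x-h-12:x+h+12]
    _,v,_,p=cv2.minMaxLoc(cv2.matchTemplate(B,A,cv2.TM_CCOEFF_NORMED));print(nm,round(v,2),p[0]-12,p[1]-12)
E
```

```text
62.9 [0.40149011 0.02713083 0.17333289] 0.08795766190064234 [ 1.19136387 -0.53565161 -0.55856191]
226 min [0.5834 0.0947] max [0.6463 0.1176] mean [0.6147 0.1058] px 293 302 198 223
227 min [ 0.5802 -0.0374] max [ 0.6407 -0.0142] mean [ 0.6105 -0.0257] px 346 355 199 223
247 min [ 0.5751 -0.1508] max [ 0.6381 -0.1264] mean [ 0.6063 -0.1384] px 391 400 199 224
[188 235  31  26 638] [[0.52982999 0.33609574]]
[182 286  58  18 639] [[0.41528337 0.31603429]]
[(150, 287, 307), (155, 287, 307), (160, 287, 307), (165, 287, 307), (170, 287, 307), (175, 294, 301), (180, 294, 301), (185, 294, 301), (190, 294, 301), (195, 294, 301), (200, 293, 301), (205, 294, 302), (210, 293, 302), (215, 294, 302), (220, 294, 302)]
[(150, 339, 359), (155, 339, 359), (160, 339, 359), (165, 339, 359), (170, 339, 359), (175, 346, 353), (180, 346, 353), (185, 346, 354), (190, 346, 354), (195, 346, 354), (200, 346, 354), (205, 346, 354), (210, 346, 355), (215, 346, 355), (220, 347, 355)]
[(150, 385, 404), (160, 403, 405), (165, 403, 405), (170, 402, 405), (180, 391, 399), (185, 391, 399), (190, 391, 399), (195, 391, 399), (200, 391, 399), (205, 391, 399), (210, 391, 400), (215, 391, 400), (220, 391, 400)]
drybox 0.92 0 0
cap 0.99 0 0
card 0.97 0 0
hood 1.0 0 0
meter 1.0 0 0
jar 1.0 0 0
```

```bash
python3 -c "
from station import hand_in
print(hand_in())"
```

```text
the job is handed in; nothing more can be done
None
```

I handed the job in at about 63 s: the lens stands and the tripod lies on the mat, and all three wrenches are turned head-in against the back rail, handles about 57 mm out, with no bystander seen to move; hand-in returned no verdict.

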